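# Set out the breakfast condiments on the serving board

### The job

Set out the breakfast things on the wooden serving board: stand the large honey jar in the middle of the round cork coaster and the square steel tea tin in the middle of the square slate coaster. Stand the pepper mill on the bare wood of the board, centred midway between the two coasters, and put the small honey jar centred on top of the large one. Everything stands upright; leave the white milk jug standing where it is.

Things in the scene. Friction and masses are not known exactly. Their poses are not given: they have to be found in the camera images.
- board: Flat oblong serving board of brown wood, fixed; 130 mm (its x) by 380 mm (its y) by 15 mm thick, with a 55 mm long tab (a handle with a dark dot) at its +y end. Origin at the centre of the underside of the oblong (tab not counted), z up, so the top is at 15 mm; this centre is also midway between the two coasters.
- cork_coaster: Round cork coaster, 100 mm across, 6 mm thick, fixed on the board 130 mm from the board's centre, towards one end or the other. Origin at the centre of its underside, z up; its top is 6 mm above the origin and 21 mm above the worktop.
- slate_coaster: Square dark slate coaster, 96 mm by 96 mm, 6 mm thick, fixed on the board 130 mm from the board's centre, at the other end from the cork one, sides parallel to the board's. Origin at the centre of its underside, z up; its top is 6 mm above the origin and 21 mm above the worktop.
- large_jar: Larger of the two honey jars: upright amber cylinder with paper label and flat brass lid, 58 mm across, 85 mm tall (lid 56 mm across, top 16 mm), about 0.33 kg. Loose. Origin at the centre of its underside, z up.
- small_jar: Smaller honey jar: upright amber cylinder with paper label and flat brass lid, 44 mm across, 56 mm tall (lid 42 mm across, top 16 mm), about 0.11 kg. Loose. Origin at the centre of its underside, z up.
- tin: Square steel tea tin with flat top, 60 mm by 60 mm, 80 mm tall, about 0.2 kg; x and y are normal to its flat sides. Loose. Origin at the centre of its underside, z up.
- mill: Round pepper mill of dark wood, about 0.16 kg, 108 mm tall: foot 52 mm across, tapering to a neck 38 mm across at 65 mm height, then a cylindrical head 42 mm across from 65 to 97 mm height (the place to grip), and a small 14 mm steel nut on top. Loose. Origin at the centre of its underside, z up.
- jug: White ceramic milk jug like a mug, 68 mm across, 80 mm tall, with one handle on its +y side; loose. It is not part of the job and stands among the other things. Origin at the centre of its underside, z up.
There are look-alikes about, which are no part of the job. Leave any blue or green look-alike of the small_jar alone.

How it is judged:
By the outcome, as a careful person would: the job done as asked, in the order asked, and still so for the second after the job is handed in, with the robot touching nothing.
It also fails if it takes over 112 s, if anything falls off the work surface, if the arm or the gripper's body presses on something with over 40 N, if the wrist force passes 120 N, or if a joint passes its speed limit or range.

### The arm

A 6-joint arm with a two-finger parallel gripper is mounted at the origin on the work surface. World frame = base frame: x ahead of the robot, y to its left, z up, the work surface at z = 0. Lengths are in m, angles in rad, forces in N, time in s.
With the tool pointing down it reaches from about 0.35 to 0.875 m from the base axis. Payload 4.2 kg.
Tool frame: the origin (TCP) lies on the centre line of the jaws, within the pads' length; the fingertips stand ctrl.tips_ahead ahead of it and the grasp point (between the pads) lies 6 mm ahead of it (ctrl.tips_ahead is the distance from the TCP to the fingertips, in m); z points along the fingers, y is the direction in which the jaws open and shut (so a half turn about z gives the same grasp; the last joint's range is limited). The gripper opens to 85 mm and grips with 20 to 120 N. Pads are 22 mm wide; open, the fingers measure 114 mm over their backs; the gripper's body (76 mm by 85 mm) begins 54 mm behind the grasp point. The pads swing forward as they close: fully open they stand 13 mm farther back than shut.
Start: joints at [1.46, 0.385, 0.008, 0, -1.194, -0.259], TCP at [0.226, 0.583, 0.256] pointing down, gripper open.
Joint ranges: [-3.14, 3.14], [-1.21, 2.06], [-1.07, 1.41], [-3.16, 2.05], [-2.99, -0.16], [-3.1, 3.1]. Speed limits (rad/s): [2.79, 2.79, 3.14, 3.14, 3.14, 3.14].

### API

Orientations are given as a rotation vector (axis times angle).
In Python, from plant import ctrl, read_camera, job gives the robot as it stands.
- The arm moves only by the tool carry_out, never from a script. Its argument "moves" is a list of rows, each a list of 7 numbers: the opening in per cent of the stroke, from 0 (shut) to 100 (fully open), then the shift along the tool's x, y, z in mm, then the turn, a rotation vector about the tool's x, y, z in degrees. In form: [[claw, tx, ty, tz, ax, ay, az], ...]. A call has 1 to 8 rows; each row is the pose to reach, as a shift and turn from the pose commanded when the call began, along the tool's axes at that moment; what a row does not reach only later rows make up. A row lasts 1/10 s, in which the tool goes at most 50 mm and 8.59 degrees, less where a joint would pass 70% of its speed; a pose out of reach is approached as far as the arm can. A call with a gripper value outside its range is refused whole. The fingers move at their own pace and stop on an object; "newtons" is the grip in N (left out, the last holds). Time passes only in rows, so rows that repeat a pose let the fingers close. It gives the time, the measured TCP pose, the force and the opening at its end, in the units of the state.
- ctrl.observe(): the state, without advancing time (a new reading comes with each control period).
- read_camera(name): name is "scene" or "top"; returns a dict with "color" (384x512x3 uint8, red, green, blue), "fx", "fy", "cx", "cy" (pixels), "R" (3x3) and "t" (3): a world point X has camera coordinates R X + t. Camera axes: x right, y down, z forward; pixel columns grow to the right and rows downward; lengths in m; the calibration is good to about 2 mm. A picture is of the moment at which its call begins. There is no depth.
- job.job_done(): hands the job in, once; it reports no verdict.
The state is a dict: "time": time; "qpos": joint angles; "joint_vel": joint speeds; "joint_torque": joint torques, N m; "ee_pos": TCP position; "tcp_rot": TCP orientation; "contact_force": force on the tool from outside, world axes, zero at the start; "torque": the same for the moment, N m; "width": finger opening in m.
Only numpy, scipy, OpenCV 4.12 (cv2) and the standard library are available. Lean on these libraries where they do the work, as an engineer would, in place of code of your own. Each camera call takes 0.05 s, during which the arm holds its last target.

## Working session

There is one attempt and no reset: what is moved stays moved. The work goes in short steps, Python scripts to look and compute and a tool call to move; the robot and the scene stay as the last step left them, time stands still between calls to the robot, and variables do not carry over. Pictures are saved under pics/ and viewed, and the job is handed in when it is done.

Besides the shell and the picture viewer there is one more tool, called by a JSON object that holds its "method" and its "body". carry_out: Moves the arm, as the interface text tells. Its arguments: {"type":"object","properties":{"moves":{"type":"array","items":{"type":"array","items":{"type":"number"}}},"newtons":{"type":"number"}},"required":["moves"]}

```bash
ls; mkdir -p pics; python3 - <<'E'
from plant import ctrl, read_camera, job
import cv2
o=ctrl.observe()
for k,v in o.items(): print(k,v)
print(ctrl.tips_ahead)
for n in("scene","top"):
    c=read_camera(n); print(n,c["fx"],c["fy"],c["cx"],c["cy"],c["R"],c["t"])
    cv2.imwrite(f"pics/{n}0.png",cv2.resize(c["color"][:,:,::-1],(800,600),interpolation=cv2.INTER_CUBIC))
E
```

```text
pics
time 0.0
qpos [ 1.45959757e+00  3.85569433e-01  6.59612662e-03 -5.11023715e-04
 -1.19399048e+00 -2.58594869e-01]
joint_vel [ 0.00040401  0.00129894 -0.00058502 -0.00019219 -0.00017252  0.00224469]
joint_torque [-5.96813225e-04 -3.92292738e+01  1.88400936e+01  4.18624476e+00
 -4.60044030e-03  5.50314994e-07]
ee_pos [0.22567682 0.58225418 0.25520034]
tcp_rot [ 3.08583135e+00 -5.77453521e-01 -4.93021148e-04]
contact_force [ 0.02952039 -0.36916663  0.177205  ]
torque [-0.02773301 -0.02871172 -0.0513325 ]
width 0.08505306277254958
0.025
scene 393.83546210017005 393.83546210017005 249.88552877478168 191.85943975076438 [[-0.22415267  0.97455315 -0.00131817]
 [ 0.76012531  0.17398628 -0.62604975]
 [-0.60988941 -0.1413327  -0.779782  ]] [ 0.05756723 -0.3787564   1.22028317]
top 479.84880887331724 479.84880887331724 252.62102325587153 188.85235711818007 [[ 0.00895717 -0.99995084  0.00425363]
 [-0.99634829 -0.00928595 -0.0848755 ]
 [ 0.08491082 -0.00347785 -0.99638249]] [0.06753984 0.5257209  1.29123428]
```

View pics/scene0.png

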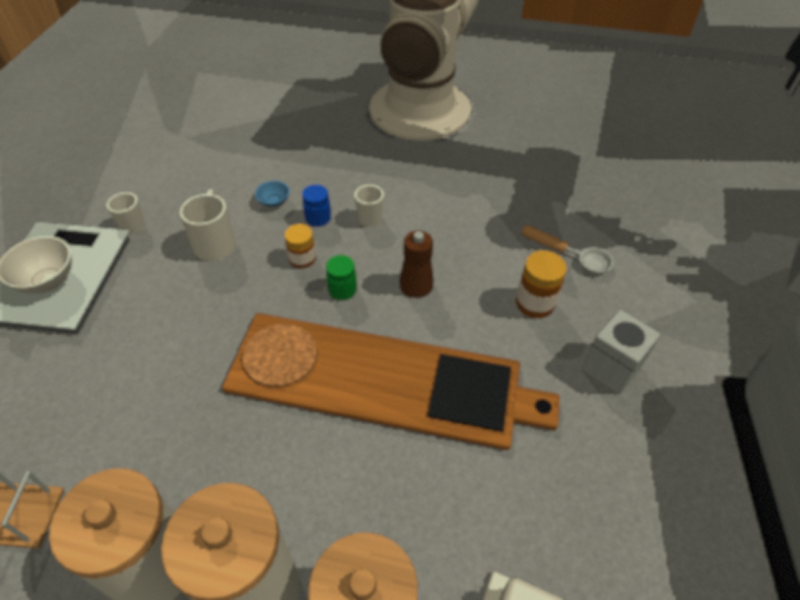

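View pics/top0.png

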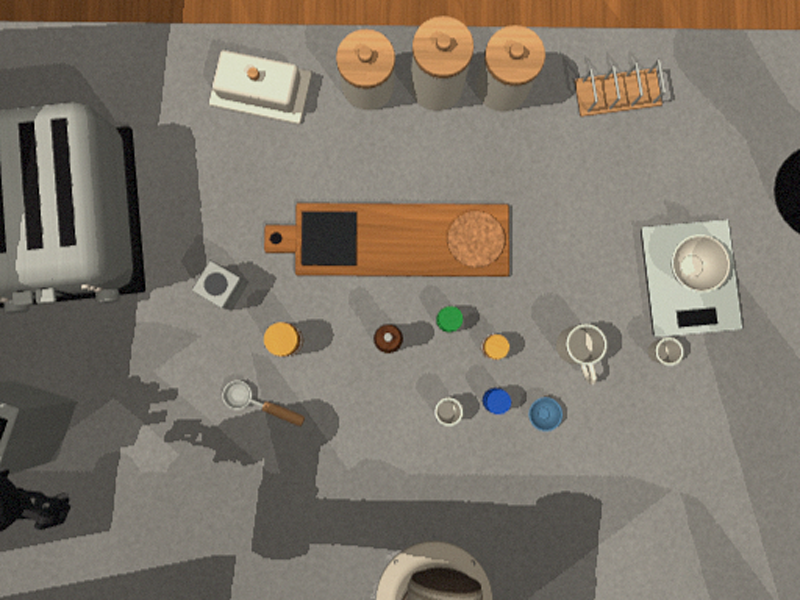

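The top view (800 px scale) shows these candidates:
- **Small jar:** amber lid at (497,346). The green jar (450,319) and blue jar (497,400) are look-alikes.
- **Large jar:** larger amber lid at (281,339).
- **Mill:** (388,338).
- **Tin:** (215,285). The toaster, mugs and canisters are not it.
- **Jug:** (586,345), with small cups at (448,411) and (669,350).

The slate coaster is at the tab end (329,238) and the cork one at (476,238). Next I'll measure these and take a close crop.

```bash
cat > h.py <<'E'
import numpy as np, cv2
from plant import ctrl, read_camera, job
def back(c,uv,z):
    uv=np.atleast_2d(np.array(uv,float)); R=np.array(c["R"]);t=np.array(c["t"])
    d=np.c_[(uv[:,0]-c["cx"])/c["fx"],(uv[:,1]-c["cy"])/c["fy"],np.ones(len(uv))]@R
    o=-R.T@t
    s=(z-o[2])/d[:,2]
    return o+s[:,None]*d
def proj(c,X):
    X=np.atleast_2d(X); p=X@np.array(c["R"]).T+np.array(c["t"])
    return np.c_[c["fx"]*p[:,0]/p[:,2]+c["cx"],c["fy"]*p[:,1]/p[:,2]+c["cy"]]
def crop(c,name,x0,y0,x1,y1,k=None,pts=()):
    im=np.ascontiguousarray(c["color"][y0:y1,x0:x1,::-1])
    k=k or min(800/(x1-x0),600/(y1-y0))
    im=cv2.resize(im,None,fx=k,fy=k,interpolation=cv2.INTER_CUBIC)
    for p in pts: cv2.circle(im,(int((p[0]-x0+.5)*k),int((p[1]-y0+.5)*k)),2,(255,0,255),-1)
    cv2.imwrite("pics/"+name+".png",im)
E
python3 - <<'E'
from h import *
c=read_camera("top"); s=read_camera("scene")
crop(c,"crop1",115,120,395,280)
hsv=cv2.cvtColor(c["color"],cv2.COLOR_RGB2HSV)
for p in [(281,339),(497,346),(388,338),(388,328),(215,275),(329,238),(476,238),(415,238),(586,330)]:
    x,y=int(p[0]*.64),int(p[1]*.64); print(p,hsv[y,x],c["color"][y,x])
E
```

```text
(281, 339) [ 18 169 219] [219 161  74]
(497, 346) [ 18 167 222] [222 165  77]
(388, 338) [ 33  17 184] [183 184 172]
(388, 328) [ 11 176  97] [97 55 30]
(215, 275) [30  3 83] [83 83 82]
(329, 238) [36 35 36] [35 36 31]
(476, 238) [ 13 142 197] [197 136  87]
(415, 238) [ 13 173 165] [165 102  53]
(586, 330) [ 18  49 115] [115 106  93]
```

View pics/crop1.png

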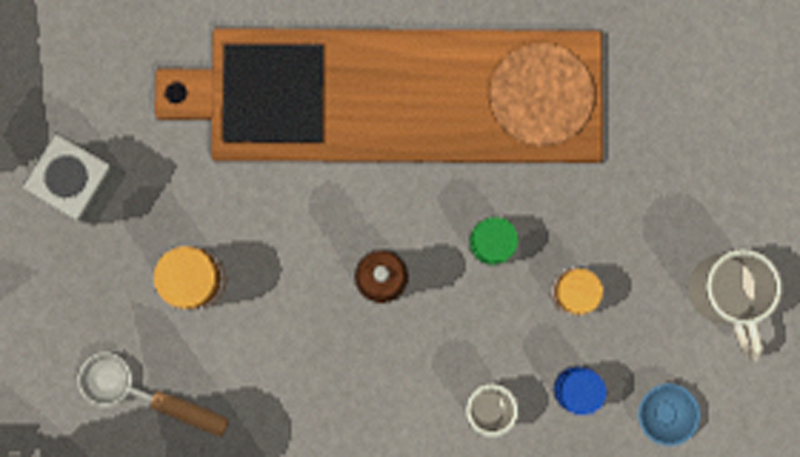

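The crop shows the amber lids at (186,277) for the large jar and (579,291) for the small one. The mill nut is at (381,273), the tin's top centre at (66,177), the slate at (274,93), and the cork at (542,93). All match their descriptions.

```bash
cat > m.py <<'E'
from h import *
def mask_at(m,p):
    n,l=cv2.connectedComponents(m.astype(np.uint8)); 
    return l==l[p[1],p[0]] if l[p[1],p[0]] else None
def circ(m):
    (c,_)=cv2.findContours(m.astype(np.uint8),cv2.RETR_EXTERNAL,cv2.CHAIN_APPROX_NONE)
    k=max(c,key=cv2.contourArea); return k[:,0,:].astype(float)
def cen(c,m,z):
    y,x=np.nonzero(m); P=back(c,np.c_[x,y],z); A=len(x)
    w=P[:,:2]; C=np.cov(w.T); 
    return w.mean(0), 4*np.sqrt(np.linalg.eigvalsh(C))
def amber(c):
    h=cv2.cvtColor(c["color"],cv2.COLOR_RGB2HSV).astype(int); return (abs(h[...,0]-18)<5)&(h[...,1]>130)&(h[...,2]>175)
E
python3 - <<'E'
from m import *
c=read_camera("top"); s=read_camera("scene")
h=cv2.cvtColor(c["color"],cv2.COLOR_RGB2HSV).astype(int)
a=amber(c)
for n,p,z in (("large",(180,217),.085),("small",(318,221),.056)):
    print(n,cen(c,mask_at(a,p),z))
sa=amber(s); 
for n,p,z in (("large",(348,170),.085),("small",(191,148),.056)):
    m=mask_at(sa,p)
    if m is not None: print("scene",n,cen(s,m,z))
wood=(h[...,0]<18)&(h[...,1]>110)&(h[...,2]>110); 
mb=mask_at(wood,(265,152))
y,x=np.nonzero(mb); print("wood bbox",x.min(),x.max(),y.min(),y.max())
sl=mask_at((c["color"].max(2)<65),(210,152))
y,x=np.nonzero(sl); print('slate',cen(c,sl,.021), cv2.minAreaRect(np.c_[x,y].astype(np.float32)))
P=back(c,np.c_[x,y],.021)[:,:2]; r=cv2.minAreaRect((P*1000).astype(np.float32)); print(r)
mill=mask_at((h[...,0]<16)&(h[...,1]>120)&(h[...,2]<140),(248,211)); print('mill',cen(c,mill|False,.097))
y,x=np.nonzero(mill);print(x.min(),x.max(),y.min(),y.max())
# nut
nut=np.zeros_like(mill); nut[208:220,242:256]=(h[...,1]<70)[208:220,242:256]&(h[...,2]>110)[208:220,242:256]
nut=mask_at(nut,(248,216)) ; print('nut',cen(c,nut,.108))
# tin top
g=c["color"].astype(int)
t=np.zeros_like(mill); t[160:200,118:160]=(g.min(2)>150)[160:200,118:160]
k=cv2.convexHull(circ(t)[:,None].astype(np.float32))
P=back(c,k[:,0],.08)[:,:2]; print('tin',cv2.minAreaRect((P*1000).astype(np.float32)))
print(np.round(back(c,np.array([[190.5,130],[325.5,130],[190.5,175],[325.5,175]]),.015),3))
crop(c,"tin",110,155,170,200); crop(c,"board",160,120,340,185)
crop(s,"board_s",130,190,370,290)
E
```

```text
large (array([0.44616807, 0.26273334]), array([0.05448435, 0.05514652]))
small (array([ 0.43671867, -0.10088716]), array([0.03994315, 0.04190292]))
scene large (array([0.44499859, 0.26233592]), array([0.05009265, 0.05178485]))
scene small (array([ 0.43567753, -0.10210818]), array([0.03745408, 0.03951228]))
wood bbox 169 325 130 176
slate (array([0.62462591, 0.19017197]), array([0.10879887, 0.11032145])) ((210.0, 152.5), (33.0, 34.0), 90.0)
((624.7808837890625, 190.74156188964844), (91.9006118774414, 94.08403015136719), 0.5612777471542358)
mill (array([0.44724948, 0.08316278]), array([0.04773883, 0.04819485]))
240 257 208 225
nut (array([0.44973527, 0.08399872]), array([0.01304281, 0.01616477]))
tin ((536.8091430664062, 373.7003479003906), (57.27782440185547, 56.69414138793945), 59.77675247192383)
[[ 0.688  0.246  0.015]
 [ 0.692 -0.129  0.015]
 [ 0.562  0.244  0.015]
 [ 0.566 -0.129  0.015]]
```

View pics/tin.png

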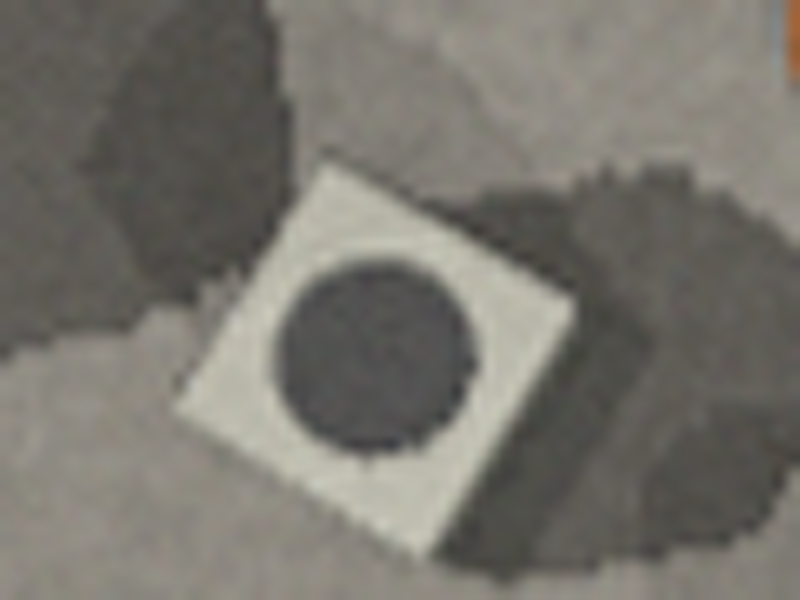

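View pics/board.png

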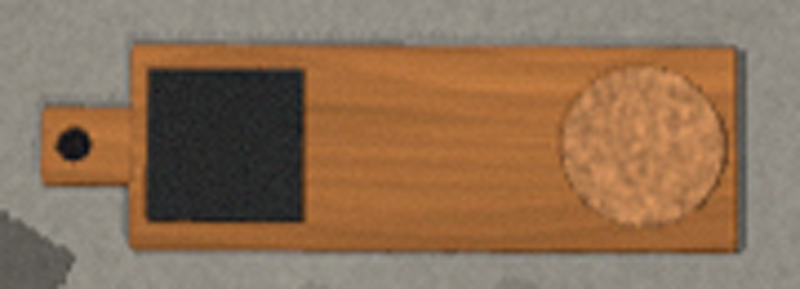

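View pics/board_s.png

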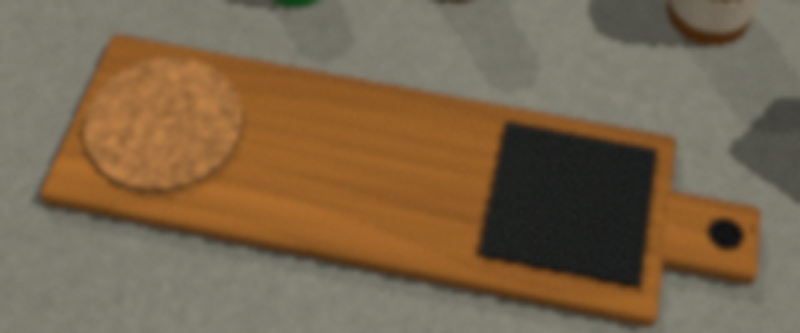

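```bash
python3 - <<'E'
from m import *
c=read_camera("top")
def B(pts,x0,y0,k,z): return back(c,np.array(pts)/k-.5+[x0,y0],z)[:,:2]*1000
k=800/180
def fit(M,P):
    M=np.array(M,float);mc=M.mean(0);pc=P.mean(0)
    A=(P-pc).T@(M-mc);th=np.arctan2(A[1,0]-A[0,1],A[0,0]+A[1,1])
    R=np.array([[np.cos(th),-np.sin(th)],[np.sin(th),np.cos(th)]])
    return pc-R@mc,np.degrees(th),np.round((M@R.T+pc-R@mc-P),1).tolist()
P=B([(131,44),(738,46),(740,250),(130,250)],160,120,k,.015)
print('board',fit([(65,190),(65,-190),(-65,-190),(-65,190)],P))
P=B([(148,69),(304,69),(304,221),(147,221)],160,120,k,.021)
print('slate',fit([(48,48),(48,-48),(-48,-48),(-48,48)],P))
print('cork',B([(643,146)],160,120,k,.021))
k=800/60
P=B([(328,160),(577,305),(430,558),(176,408)],110,155,k,.08)
print('tin',fit([(30,30),(30,-30),(-30,-30),(-30,30)],P))
print('jug rim etc', B([(743,287)],115,120,800/280,.08))
for n,p,z in (('green',(494,240),.056),('blue',(580,390),.056),('bluebowl',(669,413),.03),('cup',(492,409),.05),('spoonend',(228,430),.01),('spoonbowl',(105,380),.02)):print(n,B([p],115,120,800/280,z))
E
```

```text
board (array([626.62566024,  60.09388775]), np.float64(0.4724433912034465), [[0.1, -0.1], [0.8, -0.2], [-0.7, -0.5], [-0.2, 0.8]])
slate (array([625.85005162, 189.91911707]), np.float64(0.6532810746537403), [[0.3, -0.6], [0.5, 0.4], [-0.3, 0.6], [-0.5, -0.4]])
cork [[627.57589351 -68.9833851 ]]
tin (array([537.16669883, 373.12922379]), np.float64(-29.50331713016935), [[1.9, 0.4], [0.6, -2.1], [-1.5, 0.0], [-1.0, 1.6]])
jug rim etc [[ 441.82439022 -245.77096812]]
green [[483.95577714 -20.41488123]]
blue [[ 346.11992232 -100.18724399]]
bluebowl [[ 324.01879454 -187.50012474]]
cup [[327.64364483 -19.45989596]]
spoonend [[302.95907715 229.06318337]]
spoonbowl [[349.68679344 345.36438952]]
```

```bash
cat > go.py <<'E'
import sys
from h import *
from scipy.spatial.transform import Rotation as Ro
# usage: go.py x y z(mm, TCP) yaw_deg (tool x heading; yaw0: tool x=+X, y=-Y, z down)
o=ctrl.observe(); p=np.array(o["ee_pos"])*1000; R=Ro.from_rotvec(o["tcp_rot"])
print("t",round(o["time"],2),"pos",p.round(1),"xdir",np.degrees(np.arctan2(*R.as_matrix()[[1,0],0])).round(2),"zdir",R.as_matrix()[:,2].round(3),"F",np.round(o["contact_force"],1),"w",round(o["width"]*1000,1))
a=list(map(float,sys.argv[1:]))
for i in range(0,len(a),4):
    T=Ro.from_euler('z',a[i+3],degrees=True)*Ro.from_rotvec([np.pi,0,0])
    print("shift",R.inv().apply(np.array(a[i:i+3])-p).round(1),"turn",np.degrees((R.inv()*T).as_rotvec()).round(2))
E
python3 go.py 446 262.5 200 0
```

```text
t 0.35 pos [225.8 582.6 256. ] xdir -21.19 zdir [-0. -0. -1.] F [-0.  -0.   0.1] w 85.2
shift [321.  218.9  56.2] turn [  0.03   0.   -21.19]
```

{"method": "carry_out", "body": {"moves": [[100,20,14,3,0,0,-2],[100,60,41,10,0,0,-5],[100,108,73,20,0,0,-9],[100,156,106,30,0,0,-13],[100,205,140,40,0,0,-17],[100,254,173,50,0,0,-21.2],[100,295,201,56,0,0,-21.2],[100,321,219,56,0,0,-21.2]], "newtons": 40}}

```text
time: 1.15
ee_pos: [0.4356, 0.2767, 0.2015]
tcp_rot: [3.141, 0.001, -0.0]
contact_force: [0.5, 0.5, -0.1]
width: 0.0853
```

```bash
python3 go.py 446 262.5 52 0; python3 -c "
from h import *
c=read_camera('top');crop(c,'t1',130,180,260,270);c=read_camera('scene');crop(c,'s1',270,110,430,220)"
```

```text
t 1.15 pos [435.6 276.7 201.5] xdir 0.05 zdir [-0. -0. -1.] F [ 0.5  0.5 -0.1] w 85.3
shift [ 10.4  14.2 149.5] turn [0.01 0.01 0.05]
```

```bash
python3 go.py 446 262.5 52 0
```

```text
t 1.25 pos [436.7 274.  201.1] xdir -0.39 zdir [-0.001 -0.002 -1.   ] F [ 0.3  0.8 -0.5] w 85.4
shift [  9.6  11.1 149.1] turn [ 0.11  0.08 -0.39]
```

View pics/t1.png

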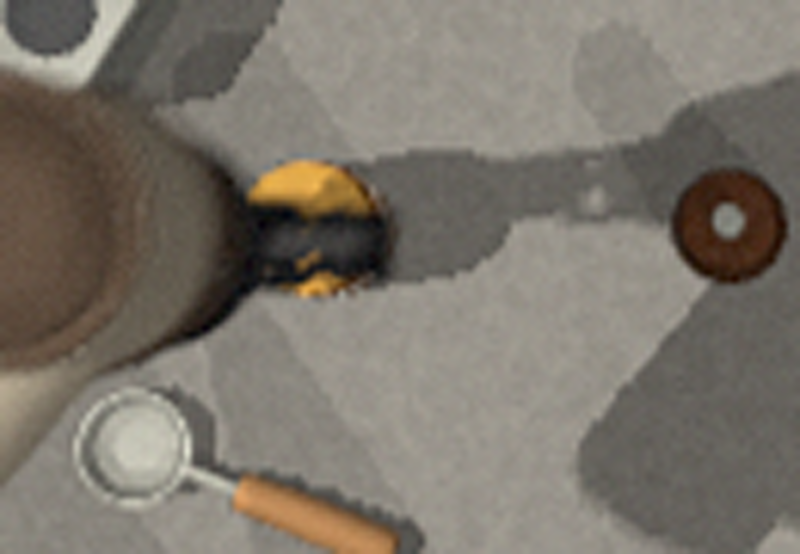

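View pics/s1.png

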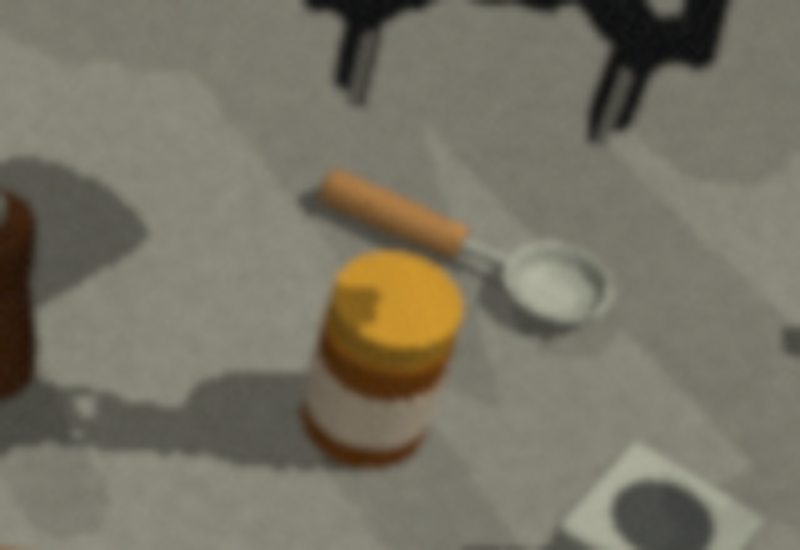

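The gripper stopped short: TCP (436.7, 274) against the wanted (446, 262.5). The fingers are above and behind the jar. I'll correct that first.

{"method": "carry_out", "body": {"moves": [[100,9,11,20,0,0,0],[100,9,11,40,0,0,0],[100,9,11,40,0,0,0],[100,9,11,40,0,0,0]]}}

```text
time: 1.65
ee_pos: [0.4441, 0.2681, 0.1622]
tcp_rot: [3.141, 0.002, 0.0]
contact_force: [-0.2, 0.6, 0.6]
width: 0.0854
```

```bash
python3 go.py 446 262.5 52 0
```

```text
t 1.65 pos [444.1 268.1 162.2] xdir 0.06 zdir [ 0. -0. -1.] F [-0.2  0.6  0.6] w 85.4
shift [  1.8   5.5 110.2] turn [ 0.02 -0.02  0.06]
```

{"method": "carry_out", "body": {"moves": [[100,2,5.5,25,0,0,0],[100,2,5.5,60,0,0,0],[100,2,5.5,90,0,0,0],[100,2,5.5,110,0,0,0],[100,2,5.5,110,0,0,0]]}}

```text
time: 2.15
ee_pos: [0.4452, 0.262, 0.0504]
tcp_rot: [3.139, 0.002, -0.004]
contact_force: [0.6, 0.3, -0.7]
width: 0.0856
```

```bash
python3 go.py 446 262.5 52 0
```

```text
t 2.15 pos [445.2 262.   50.4] xdir 0.06 zdir [-0.003 -0.003 -1.   ] F [ 0.6  0.3 -0.7] w 85.6
shift [ 0.8 -0.5 -1.6] turn [0.16 0.15 0.06]
```

Now to grip.

{"method": "carry_out", "body": {"moves": [[40,0,0,0,0,0,0],[40,0,0,0,0,0,0],[40,0,0,0,0,0,0],[40,0,0,0,0,0,0],[40,0,0,0,0,0,0],[40,0,0,0,0,0,0]], "newtons": 40}}

```text
time: 2.75
ee_pos: [0.4469, 0.2629, 0.0539]
tcp_rot: [-3.139, -0.002, -0.004]
contact_force: [-0.2, 0.2, 6.6]
width: 0.0576
```

```bash
python3 go.py 627.7 -70 160 0
```

```text
t 2.75 pos [446.9 262.9  53.9] xdir 0.06 zdir [ 0.003  0.002 -1.   ] F [-0.2  0.2  6.6] w 57.6
shift [ 180.8  332.9 -106.4] turn [-0.13 -0.15  0.06]
```

{"method": "carry_out", "body": {"moves": [[40,0,0,-10,0,0,0],[40,0,0,-30,0,0,0],[40,0,0,-60,0,0,0],[40,0,0,-90,0,0,0],[40,0,0,-106,0,0,0],[40,0,0,-106,0,0,0]]}}

```text
time: 3.35
ee_pos: [0.447, 0.2631, 0.1609]
tcp_rot: [-3.137, -0.0, -0.007]
contact_force: [1.0, 0.0, -3.2]
width: 0.0572
```

```bash
python3 go.py 627.7 -70 160 0; python3 -c "
from h import *
c=read_camera('scene');crop(c,'s2',270,60,430,180)"
```

```text
t 3.35 pos [447.  263.1 160.9] xdir 0.02 zdir [ 0.005  0.005 -1.   ] F [ 1.   0.  -3.2] w 57.2
shift [1.806e+02 3.331e+02 1.000e-01] turn [-0.29 -0.26  0.02]
```

View pics/s2.png

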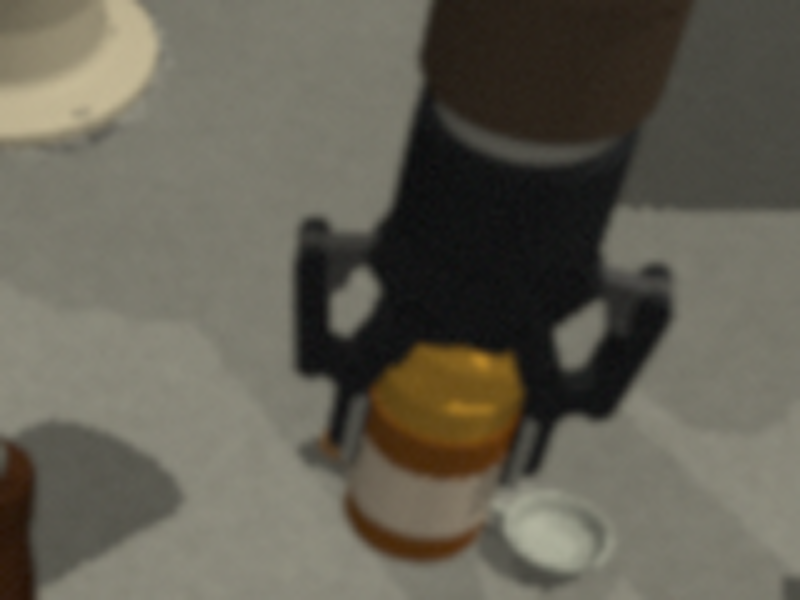

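The jar is held upright and shows 3.2 N of weight. Moving it to the cork.

{"method": "carry_out", "body": {"moves": [[40,9,16,0,0,0,0],[40,27,50,0,0,0,0],[40,49,90,0,0,0,0],[40,72,132,0,0,0,0],[40,95,174,0,0,0,0],[40,117,215,0,0,0,0],[40,138,254,0,0,0,0],[40,155,286,0,0,0,0]]}}

```text
time: 4.2
ee_pos: [0.6007, -0.0263, 0.1555]
tcp_rot: [3.141, -0.002, -0.006]
contact_force: [1.2, 0.7, -2.9]
width: 0.0575
```

```bash
python3 go.py 628 -70 120 0
```

```text
t 4.2 pos [600.7 -26.3 155.5] xdir -0.09 zdir [-0.004 -0.    -1.   ] F [ 1.2  0.7 -2.9] w 57.5
shift [27.5 43.7 35.4] turn [ 0.01  0.22 -0.09]
```

{"method": "carry_out", "body": {"moves": [[40,10,18,5,0,0,0],[40,20,35,15,0,0,0],[40,26,45,25,0,0,0],[40,26.5,46,37,0,0,0],[40,26.5,46,37,0,0,0],[40,26.5,46,37,0,0,0]]}}

```text
time: 4.8
ee_pos: [0.6269, -0.0691, 0.12]
tcp_rot: [3.141, 0.002, -0.003]
contact_force: [-0.3, -0.4, -2.4]
width: 0.0575
```

```bash
python3 go.py 628 -70 120 0; python3 - <<'E'
from h import *
c=read_camera('scene');print(proj(c,[[.6277,-.0699,.021],[.6277,-.0699,.106]]));crop(c,'s3',110,120,270,240)
c=read_camera('top');crop(c,'t3',260,110,360,185)
E
```

```text
t 4.8 pos [626.9 -69.1 120. ] xdir 0.07 zdir [-0.002 -0.    -1.   ] F [-0.3 -0.4 -2.4] w 57.5
shift [1.1 0.9 0. ] turn [0.01 0.11 0.07]
[[178.18484296 226.48906811]
 [171.91219627 202.08356491]]
```

View pics/s3.png

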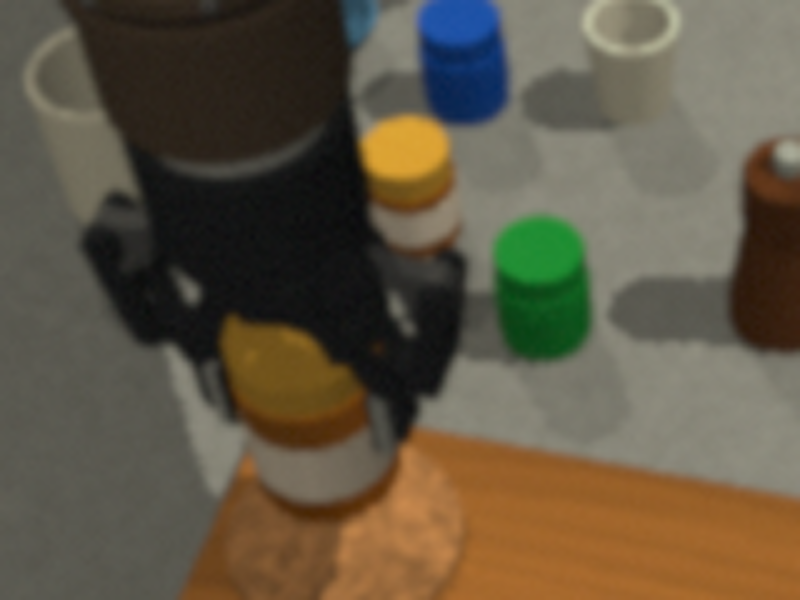

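View pics/t3.png

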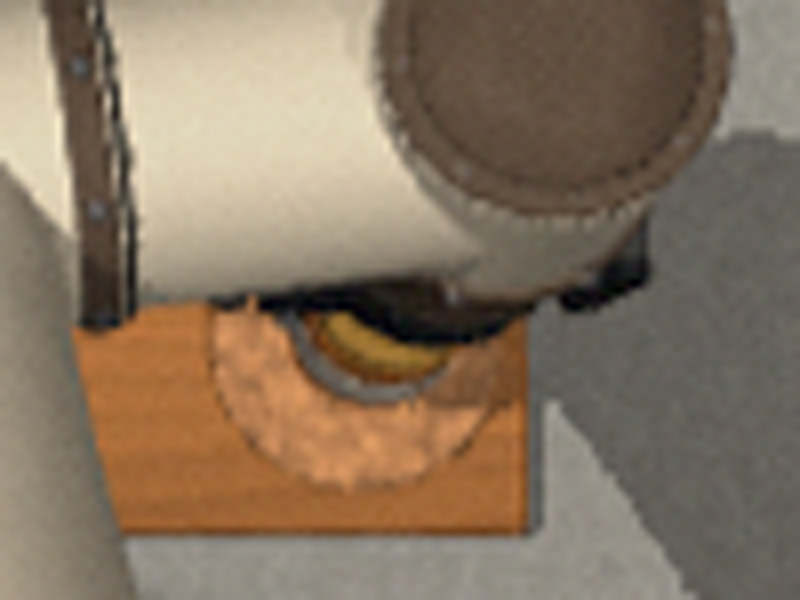

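The jar is upright above the cork. Now lowering it.

{"method": "carry_out", "body": {"moves": [[40,1,0.9,10,0,0,0],[40,1,0.9,25,0,0,0],[40,1,0.9,36,0,0,0],[40,1,0.9,41,0,0,0],[40,1,0.9,43,0,0,0],[40,1,0.9,43,0,0,0]]}}

```text
time: 5.5
ee_pos: [0.6288, -0.0708, 0.0778]
tcp_rot: [3.141, 0.001, 0.0]
contact_force: [-0.0, -0.3, -2.4]
width: 0.0569
```

```bash
python3 go.py 628 -70 75 0
```

```text
t 5.5 pos [628.8 -70.8  77.8] xdir 0.03 zdir [ 0. -0. -1.] F [-0.  -0.3 -2.4] w 56.9
shift [-0.8 -0.8  2.8] turn [ 0.01 -0.01  0.03]
```

{"method": "carry_out", "body": {"moves": [[40,-0.4,-0.5,1,0,0,0],[40,-0.4,-0.5,2,0,0,0],[40,-0.4,-0.5,2.5,0,0,0],[40,-0.4,-0.5,2.5,0,0,0]]}}

```text
time: 5.9
ee_pos: [0.6283, -0.0703, 0.0755]
tcp_rot: [-3.142, -0.0, -0.0]
contact_force: [-0.4, -0.3, -2.9]
width: 0.057
```

```bash
python3 go.py 628 -70 75 0
```

```text
t 5.9 pos [628.3 -70.3  75.5] xdir 0.01 zdir [ 0.  0. -1.] F [-0.4 -0.3 -2.9] w 57.0
shift [-0.3 -0.3  0.5] turn [-0.   -0.01  0.01]
```

{"method": "carry_out", "body": {"moves": [[40,0,0,1,0,0,0],[40,0,0,2,0,0,0],[40,0,0,2,0,0,0]]}}

```text
time: 6.2
ee_pos: [0.6284, -0.0704, 0.075]
tcp_rot: [3.141, 0.001, 0.001]
contact_force: [-2.7, 0.8, 6.5]
width: 0.0574
```

```bash
python3 go.py 628 -70 75 0
```

```text
t 6.2 pos [628.4 -70.4  75. ] xdir 0.04 zdir [ 0.001 -0.    -1.   ] F [-2.7  0.8  6.5] w 57.4
shift [-0.4 -0.4 -0. ] turn [ 0.02 -0.04  0.04]
```

The jar is in contact. Releasing and retreating upward.

{"method": "carry_out", "body": {"moves": [[80,0,0,0,0,0,0],[95,0,0,0,0,0,0],[95,0,0,0,0,0,0],[95,0,0,-5,0,0,0],[95,0,0,-30,0,0,0],[95,0,0,-70,0,0,0],[95,0,0,-110,0,0,0],[95,0,0,-125,0,0,0]]}}

```text
time: 7.0
ee_pos: [0.6304, -0.0704, 0.2038]
tcp_rot: [3.141, 0.002, 0.014]
contact_force: [1.2, 0.6, 0.1]
width: 0.0811
```

```bash
python3 go.py 537 373 200 60 537 373 200 -30; python3 - <<'E'
from m import *
s=read_camera('scene');crop(s,'s4',110,150,270,270)
m=amber(s);ys,xs=np.nonzero(m);
n,l,st,ce=cv2.connectedComponentsWithStats(m.astype(np.uint8))
for i in range(1,n):
    if st[i,4]>80: print(st[i],ce[i],cen(s,l==i,.106),cen(s,l==i,.056)[0])
E
```

```text
t 7.0 pos [630.4 -70.4 203.8] xdir 0.06 zdir [ 0.009 -0.    -1.   ] F [1.2 0.6 0.1] w 81.1
shift [ -92.9 -443.5    2.8] turn [  0.28  -0.44 -59.94]
shift [ -92.9 -443.5    2.8] turn [-0.11 -0.49 30.06]
[168 191  19  22 283] [177.09540636 201.        ] (array([ 0.62277875, -0.06103604]), array([0.03287115, 0.05837343])) [ 0.58808212 -0.08102732]
[190 210  12  24 115] [195.34782609 221.36521739] (array([ 0.66064854, -0.01164508]), array([0.01423097, 0.05865647])) [ 0.62906358 -0.02757801]
[202 247  54  19 256] [226.21875    255.51953125] (array([0.71789053, 0.06339854]), array([0.01148939, 0.1040448 ])) [0.69100903 0.05363178]
[  32  301   69   66 3214] [ 66.24455507 333.29247044] (array([ 0.9035012 , -0.14110998]), array([0.10471828, 0.1048876 ])) [ 0.89187094 -0.16768077]
[ 104  310   72   73 3831] [140.07648134 345.79457061] (array([ 0.89554177, -0.02294233]), array([0.11003186, 0.11081849])) [ 0.8832575  -0.03980353]
[ 11 322  20  26 359] [ 20.60445682 331.89415042] (array([ 0.91791879, -0.21075639]), array([0.02718198, 0.0421045 ])) [ 0.90747318 -0.24304988]
[213 342  51  22 455] [238.33186813 350.95384615] (array([0.87043604, 0.12347804]), array([0.02350014, 0.07162679])) [0.85608888 0.11864789]
[198 363  23  21 291] [206.79037801 375.40893471] (array([0.9137357 , 0.08745115]), array([0.02648927, 0.03413841])) [0.90294638 0.07966074]
[239 375  27   9 174] [251.15517241 379.96551724] (array([0.90539922, 0.15117744]), array([0.01172358, 0.04019536])) [0.89392491 0.14862329]
```

View pics/s4.png

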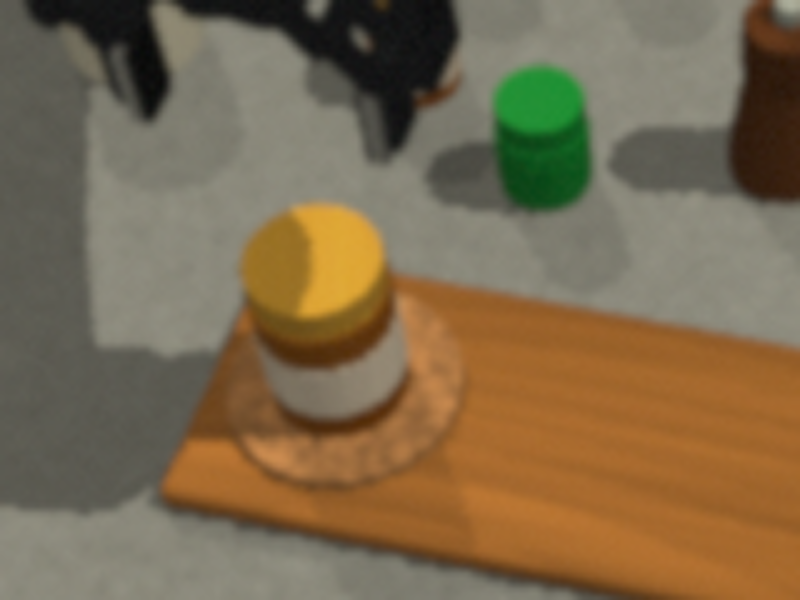

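The large jar stands on the cork (scene crop, lid at (315,260)). Before going to the tin I'll check how close the toaster is.

```bash
python3 - <<'E'
from h import *
c=read_camera('top')
for z in (0,.05,.15): print(z,back(c,np.array([[143,290],[108,280],[135,130]])*.64,z).round(3).tolist())
E
python3 go.py 540 365 200 -30
```

```text
0 [[0.532, 0.52, 0.0], [0.549, 0.583, 0.0], [0.823, 0.546, 0.0]]
0.05 [[0.527, 0.504, 0.05], [0.544, 0.564, 0.05], [0.808, 0.528, 0.05]]
0.15 [[0.519, 0.47, 0.15], [0.534, 0.526, 0.15], [0.777, 0.493, 0.15]]
t 7.1 pos [629.9 -70.3 202.3] xdir 0.03 zdir [ 0.008  0.    -1.   ] F [ 0.6 -0.4 -0.6] w 81.1
shift [ -89.7 -435.3    1.8] turn [-0.13 -0.42 30.03]
```

{"method": "carry_out", "body": {"moves": [[100,-3,-15,0,0,0,2],[100,-11,-50,0,0,0,6],[100,-19,-90,0,0,0,10],[100,-29,-137,0,0,0,14],[100,-39,-184,0,0,0,18],[100,-48,-230,0,0,0,22],[100,-58,-276,0,0,0,26],[100,-68,-322,0,0,0,30]]}}

```text
time: 7.9
ee_pos: [0.5589, 0.2531, 0.1969]
tcp_rot: [3.032, -0.817, -0.003]
contact_force: [0.3, 0.4, -0.7]
width: 0.0853
```

```bash
python3 go.py 537 373.3 130 -29.7
```

```text
t 7.9 pos [558.9 253.1 196.9] xdir -30.16 zdir [-0.002 -0.001 -1.   ] F [ 0.3  0.4 -0.7] w 85.3
shift [-79.2 -93.   66.8] turn [ 0.12  0.06 -0.46]
```

{"method": "carry_out", "body": {"moves": [[100,-20,-24,10,0,0,-0.4],[100,-45,-53,25,0,0,-0.4],[100,-70,-82,45,0,0,-0.4],[100,-79,-93,67,0,0,-0.4],[100,-79,-93,67,0,0,-0.4],[100,-79,-93,67,0,0,-0.4]]}}

```text
time: 8.5
ee_pos: [0.5377, 0.3712, 0.13]
tcp_rot: [3.035, -0.801, -0.002]
contact_force: [-1.0, -0.6, -0.4]
width: 0.0856
```

```bash
python3 go.py 537 373.3 50 -29.7;python3 - <<'E'
from h import *
c=read_camera('scene');crop(c,'s5',320,130,480,250)
c=read_camera('top');crop(c,'t5',90,130,210,220)
E
```

```text
t 8.5 pos [537.7 371.2 130. ] xdir -29.55 zdir [-0.002 -0.002 -1.   ] F [-1.  -0.6 -0.4] w 85.6
shift [-1.6 -1.7 80. ] turn [0.18 0.02 0.15]
```

View pics/s5.png

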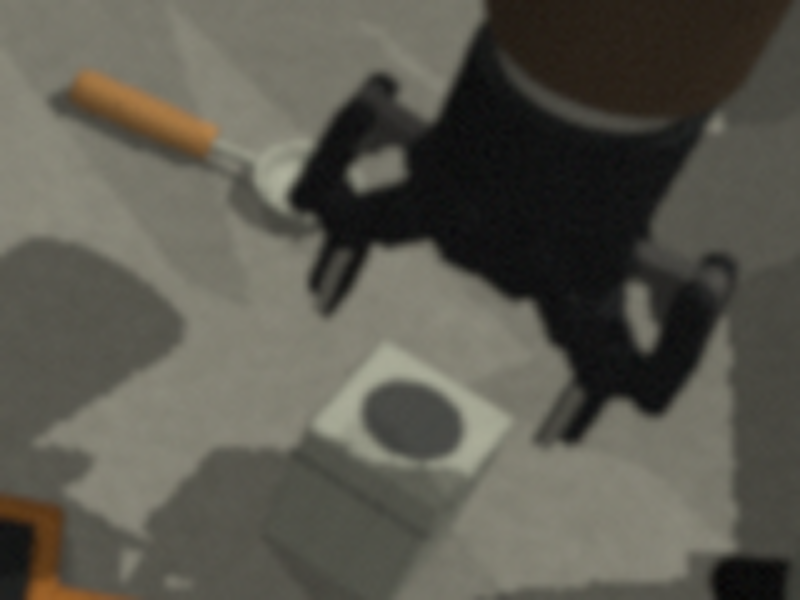

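View pics/t5.png

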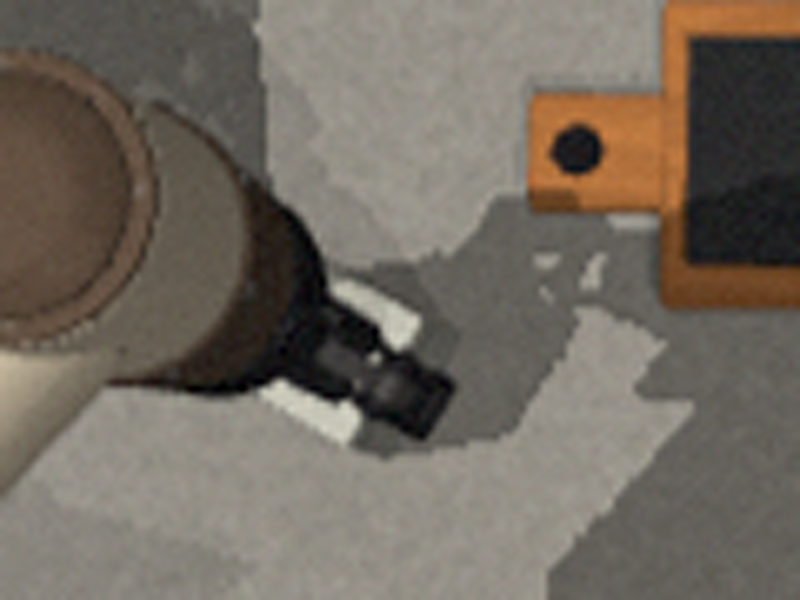

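The gripper is square to the tin and centred over it. Descending and gripping.

{"method": "carry_out", "body": {"moves": [[100,-1.5,-1.7,10,0,0,0],[100,-1.5,-1.7,35,0,0,0],[100,-1.5,-1.7,60,0,0,0],[100,-1.5,-1.7,78,0,0,0],[100,-1.5,-1.7,78,0,0,0]]}}

```text
time: 9.1
ee_pos: [0.5366, 0.3719, 0.0506]
tcp_rot: [3.032, -0.804, -0.005]
contact_force: [-0.1, -0.2, 0.3]
width: 0.0858
```

{"method": "carry_out", "body": {"moves": [[45,0,0,0,0,0,0],[45,0,0,0,0,0,0],[45,0,0,0,0,0,0],[45,0,0,0,0,0,0],[45,0,0,0,0,0,0],[45,0,0,0,0,0,0]], "newtons": 40}}

```text
time: 9.7
ee_pos: [0.5385, 0.3745, 0.055]
tcp_rot: [-3.036, 0.801, -0.003]
contact_force: [0.0, -1.2, 5.3]
width: 0.0595
```

```bash
python3 go.py 625.5 190 155 0.5
```

```text
t 9.7 pos [538.5 374.5  55. ] xdir -29.56 zdir [ 0.002  0.001 -1.   ] F [ 0.  -1.2  5.3] w 59.5
shift [ 166.8  117.3 -100. ] turn [ -0.11  -0.1  -30.06]
```

{"method": "carry_out", "body": {"moves": [[45,0,0,-10,0,0,0],[45,0,0,-30,0,0,0],[45,0,0,-60,0,0,0],[45,12,9,-85,0,0,-4],[45,35,25,-98,0,0,-9],[45,60,42,-100,0,0,-14],[45,85,60,-100,0,0,-20],[45,110,78,-100,0,0,-25]]}}

```text
time: 10.5
ee_pos: [0.5947, 0.2508, 0.1534]
tcp_rot: [-3.139, 0.119, 0.001]
contact_force: [-0.0, -0.6, -1.5]
width: 0.0597
```

```bash
python3 go.py 626 190 110 0.5
```

```text
t 10.5 pos [594.7 250.8 153.4] xdir -4.36 zdir [-0.001  0.    -1.   ] F [-0.  -0.6 -1.5] w 59.7
shift [35.8 58.3 43.3] turn [-0.02  0.04 -4.86]
```

{"method": "carry_out", "body": {"moves": [[45,12,20,5,0,0,-3],[45,24,39,15,0,0,-4.9],[45,32,52,28,0,0,-4.9],[45,35,57,40,0,0,-4.9],[45,35,57,43,0,0,-4.9],[45,35,57,43,0,0,-4.9]]}}

```text
time: 11.1
ee_pos: [0.6245, 0.1926, 0.1091]
tcp_rot: [3.141, 0.009, -0.003]
contact_force: [-0.0, 0.2, -0.9]
width: 0.0599
```

```bash
python3 go.py 626 190 80 0.5;python3 - <<'E'
from h import *
c=read_camera('scene');crop(c,'s6',220,140,380,260)
E
```

```text
t 11.1 pos [624.5 192.6 109.1] xdir 0.33 zdir [-0.002 -0.001 -1.   ] F [-0.   0.2 -0.9] w 59.9
shift [ 1.5  2.6 29.1] turn [ 0.05  0.11 -0.17]
```

View pics/s6.png

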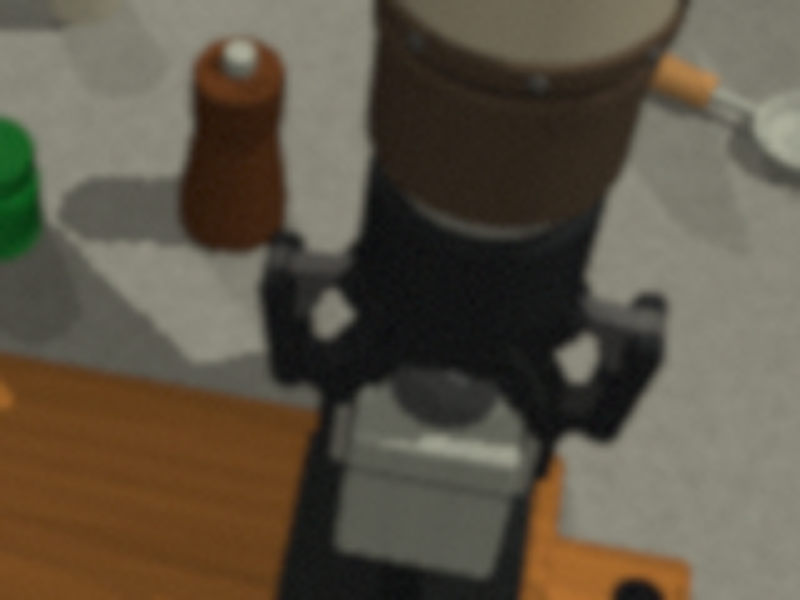

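{"method": "carry_out", "body": {"moves": [[45,1,2,10,0,0,0],[45,1.5,2.6,22,0,0,0],[45,1.5,2.6,28,0,0,0],[45,1.5,2.6,30,0,0,0],[45,1.5,2.6,30,0,0,0]]}}

```text
time: 11.65
ee_pos: [0.6265, 0.1895, 0.0797]
tcp_rot: [3.141, 0.009, -0.001]
contact_force: [0.0, -0.1, -1.0]
width: 0.0597
```

```bash
python3 go.py 626 190 76 0.5
```

```text
t 11.65 pos [626.5 189.5  79.7] xdir 0.32 zdir [-0.001 -0.001 -1.   ] F [ 0.  -0.1 -1. ] w 59.7
shift [-0.5 -0.5  3.7] turn [ 0.03  0.05 -0.18]
```

{"method": "carry_out", "body": {"moves": [[45,-0.4,-0.4,1.5,0,0,0],[45,-0.4,-0.4,3,0,0,0],[45,-0.4,-0.4,4,0,0,0],[45,-0.4,-0.4,4,0,0,0]]}}

```text
time: 12.05
ee_pos: [0.6263, 0.19, 0.0763]
tcp_rot: [-3.142, -0.008, 0.0]
contact_force: [0.1, 0.1, -1.4]
width: 0.0592
```

{"method": "carry_out", "body": {"moves": [[45,0,0,1,0,0,0],[45,0,0,2,0,0,0],[45,0,0,2,0,0,0]]}}

```text
time: 12.35
ee_pos: [0.6265, 0.19, 0.076]
tcp_rot: [-3.142, -0.009, -0.001]
contact_force: [-3.7, -0.0, 6.0]
width: 0.0593
```

Contact again. Releasing and rising.

{"method": "carry_out", "body": {"moves": [[80,0,0,0,0,0,0],[100,0,0,0,0,0,0],[100,0,0,0,0,0,0],[100,0,0,-5,0,0,0],[100,0,0,-30,0,0,0],[100,0,0,-70,0,0,0],[100,0,0,-105,0,0,0],[100,0,0,-120,0,0,0]]}}

```text
time: 13.15
ee_pos: [0.6281, 0.1906, 0.1992]
tcp_rot: [-3.139, -0.01, -0.011]
contact_force: [-0.2, 0.3, 0.2]
width: 0.0857
```

```bash
python3 go.py 448 83.5 170 0.5;python3 - <<'E'
from h import *
c=read_camera('scene');crop(c,'s7',220,180,380,300)
E
```

```text
t 13.15 pos [628.1 190.6 199.2] xdir 0.35 zdir [ 0.007  0.003 -1.   ] F [-0.2  0.3  0.2] w 85.7
shift [-180.9  106.1   27.6] turn [-0.15 -0.4  -0.15]
```

View pics/s7.png

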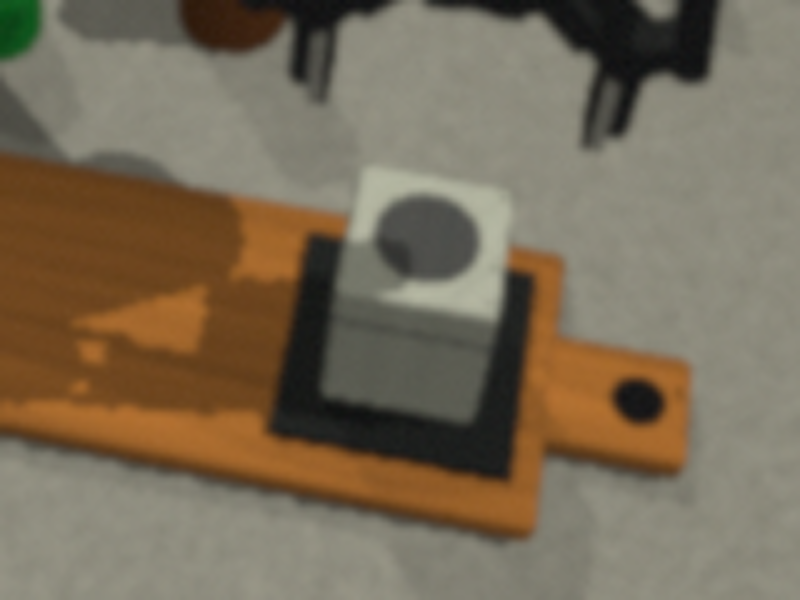

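The tin stands square on the slate. Now the mill: moving closer while refining its position.

{"method": "carry_out", "body": {"moves": [[100,-15,9,0,0,0,0],[100,-45,27,0,0,0,0],[100,-80,47,0,0,0,0],[100,-110,60,0,0,0,0],[100,-120,65,0,0,0,0]]}}

```text
time: 13.7
ee_pos: [0.5036, 0.1227, 0.1938]
tcp_rot: [3.141, 0.008, -0.004]
contact_force: [-0.1, 0.6, 0.4]
width: 0.0857
```

```bash
python3 - <<'E'
from m import *
c=read_camera('top');crop(c,'t8',215,185,285,237)
s=read_camera('scene');crop(s,'s8',240,130,300,200)
for P in ([.4482,.0835,.108],[.4482,.0835,.097]): print(((proj(c,[P])-[215,185]+.5)*800/70),((proj(s,[P])-[240,130]+.5)*(600/70)))
E
```

```text
[[384.11499336 360.51604529]] [[241.10032051 172.88532026]]
[[384.36528369 361.90676845]] [[239.63951702 203.54186228]]
```

View pics/t8.png

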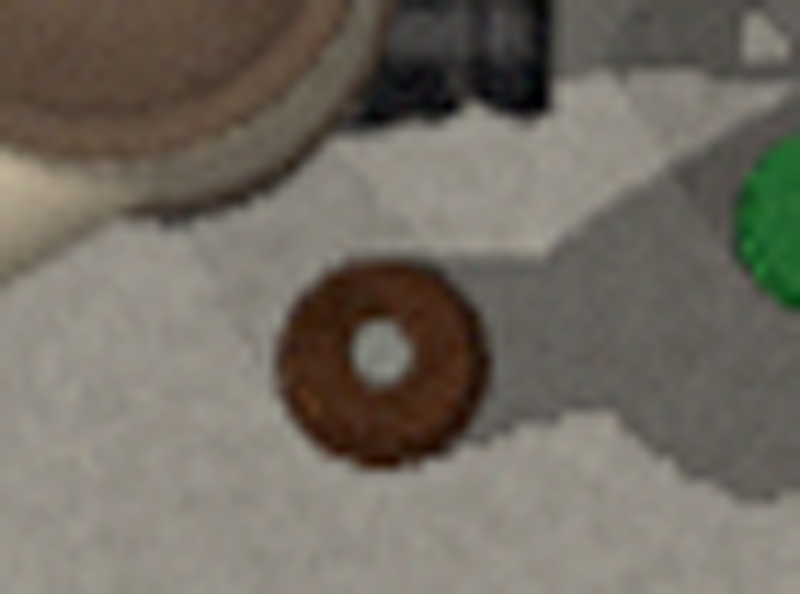

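View pics/s8.png

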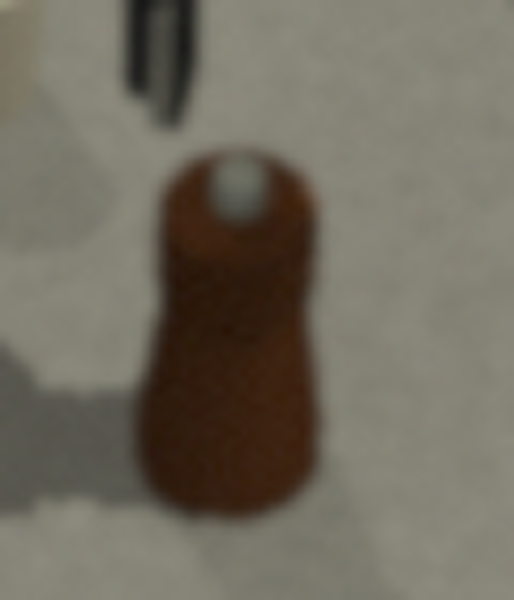

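Top crop: the nut is at (382,353), just forward of my estimate, so I'll take the mill as (449, 83.7).

```bash
python3 go.py 449 83.7 150 0
```

```text
t 13.8 pos [505.6 123.7 194.4] xdir 0.31 zdir [-0. -0. -1.] F [0.9 0.7 1.4] w 85.4
shift [-56.8  39.7  44.5] turn [0.   0.01 0.31]
```

{"method": "carry_out", "body": {"moves": [[100,-20,13,5,0,0,0.3],[100,-40,27,10,0,0,0.3],[100,-54,37,20,0,0,0.3],[100,-57,39.5,38,0,0,0.3],[100,-57,39.5,45,0,0,0.3],[100,-57,39.5,45,0,0,0.3]]}}

```text
time: 14.4
ee_pos: [0.4506, 0.0849, 0.1484]
tcp_rot: [3.14, 0.001, -0.002]
contact_force: [0.9, -0.1, 0.2]
width: 0.0851
```

```bash
python3 go.py 449 83.7 87 0
```

```text
t 14.4 pos [450.6  84.9 148.4] xdir 0.02 zdir [-0.001 -0.001 -1.   ] F [ 0.9 -0.1  0.2] w 85.1
shift [-1.5  1.1 61.4] turn [0.07 0.08 0.02]
```

{"method": "carry_out", "body": {"moves": [[100,-1.5,1,15,0,0,0],[100,-1.5,1,35,0,0,0],[100,-1.5,1,55,0,0,0],[100,-1.5,1,60,0,0,0],[60,-1.5,1,60,0,0,0],[30,-1.5,1,60,0,0,0],[30,-1.5,1,60,0,0,0],[30,-1.5,1,60,0,0,0]], "newtons": 35}}

```text
time: 15.2
ee_pos: [0.4493, 0.0839, 0.0904]
tcp_rot: [-3.141, -0.001, -0.004]
contact_force: [-0.4, -0.4, 3.2]
width: 0.0413
```

{"method": "carry_out", "body": {"moves": [[30,0,0,0,0,0,0],[30,0,0,0,0,0,0],[30,0,0,0,0,0,0],[30,0,0,0,0,0,0]]}}

```text
time: 15.6
ee_pos: [0.4493, 0.0839, 0.0904]
tcp_rot: [-3.141, -0.001, -0.004]
contact_force: [-0.4, -0.8, 6.6]
width: 0.0414
```

```bash
python3 go.py 627 60 190 0.5;python3 - <<'E'
from h import *
s=read_camera('scene');crop(s,'s9',210,90,330,210)
E
```

```text
t 15.6 pos [449.3  83.9  90.4] xdir 0.04 zdir [ 0.002  0.001 -1.   ] F [-0.4 -0.8  6.6] w 41.4
shift [178.   23.9 -99.2] turn [-0.06 -0.14 -0.46]
```

View pics/s9.png

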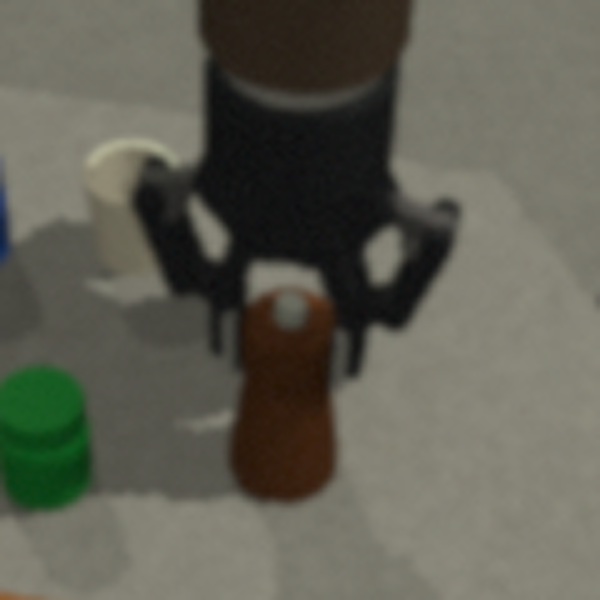

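{"method": "carry_out", "body": {"moves": [[30,0,0,-10,0,0,0],[30,0,0,-30,0,0,0],[30,10,1,-50,0,0,0],[30,35,5,-60,0,0,0],[30,65,9,-60,0,0,0],[30,95,13,-60,0,0,0],[30,125,17,-60,0,0,0],[30,150,20,-60,0,0,-0.4]]}}

```text
time: 16.45
ee_pos: [0.5994, 0.0632, 0.1493]
tcp_rot: [-3.142, -0.011, 0.001]
contact_force: [0.7, 0.7, -0.9]
width: 0.0412
```

{"method": "carry_out", "body": {"moves": [[30,15,2,0,0,0,0],[30,24,3,5,0,0,0],[30,27,3.5,15,0,0,0],[30,27,3.5,25,0,0,0],[30,27,3.5,25,0,0,0],[30,27,3.5,25,0,0,0]]}}

```text
time: 17.05
ee_pos: [0.6245, 0.0603, 0.1238]
tcp_rot: [3.141, 0.012, -0.002]
contact_force: [0.5, 0.2, -0.1]
width: 0.0412
```

```bash
python3 go.py 627 60 108 0.5;python3 - <<'E'
from h import *
s=read_camera('scene');crop(s,'s10',170,130,330,250)
E
```

```text
t 17.05 pos [624.5  60.3 123.8] xdir 0.44 zdir [-0.002 -0.001 -1.   ] F [ 0.5  0.2 -0.1] w 41.2
shift [ 2.5  0.3 15.8] turn [ 0.03  0.09 -0.06]
```

View pics/s10.png

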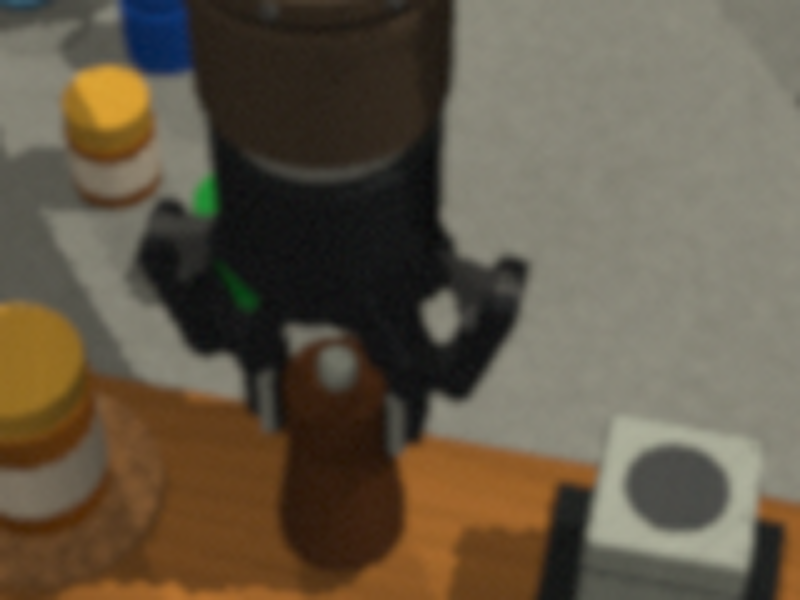

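{"method": "carry_out", "body": {"moves": [[30,1.5,0.3,5,0,0,0],[30,2.3,0.3,10,0,0,0],[30,2.3,0.3,14,0,0,0],[30,2.3,0.3,16,0,0,0],[30,2.3,0.3,16,0,0,0]]}}

```text
time: 17.6
ee_pos: [0.6275, 0.0599, 0.1078]
tcp_rot: [3.141, 0.011, -0.002]
contact_force: [-0.2, 1.0, -1.2]
width: 0.0412
```

```bash
python3 go.py 627 60 105 0.5
```

```text
t 17.6 pos [627.5  59.9 107.8] xdir 0.41 zdir [-0.001 -0.    -1.   ] F [-0.2  1.  -1.2] w 41.2
shift [-0.5 -0.1  2.8] turn [ 0.02  0.06 -0.09]
```

{"method": "carry_out", "body": {"moves": [[30,-0.4,0,1,0,0,0],[30,-0.4,0,2,0,0,0],[30,-0.4,0,2.5,0,0,0],[30,-0.4,0,2.5,0,0,0]]}}

```text
time: 18.0
ee_pos: [0.6273, 0.06, 0.1058]
tcp_rot: [-3.142, -0.011, -0.0]
contact_force: [-0.6, -0.0, -1.9]
width: 0.0413
```

{"method": "carry_out", "body": {"moves": [[30,0,0,1,0,0,0],[30,0,0,1.5,0,0,0],[30,0,0,1.5,0,0,0]]}}

```text
time: 18.3
ee_pos: [0.6277, 0.06, 0.1055]
tcp_rot: [3.142, 0.012, 0.002]
contact_force: [-1.2, 0.3, 4.8]
width: 0.0411
```

The mill is in contact. Releasing and rising.

{"method": "carry_out", "body": {"moves": [[60,0,0,0,0,0,0],[90,0,0,0,0,0,0],[90,0,0,0,0,0,0],[90,0,0,-5,0,0,0],[90,0,0,-30,0,0,0],[90,0,0,-70,0,0,0],[90,0,0,-95,0,0,0]]}}

```text
time: 19.0
ee_pos: [0.6283, 0.06, 0.2024]
tcp_rot: [-3.141, -0.012, -0.006]
contact_force: [1.3, 0.3, 0.6]
width: 0.0768
```

```bash
python3 go.py 437 -101 150 0;python3 - <<'E'
from h import *
s=read_camera('scene');crop(s,'s11',130,150,370,290)
E
```

```text
t 19.0 pos [628.3  60.  202.4] xdir 0.44 zdir [ 0.004  0.    -1.   ] F [1.3 0.3 0.6] w 76.8
shift [-192.8  159.6   51.7] turn [-0.01 -0.2   0.44]
```

View pics/s11.png

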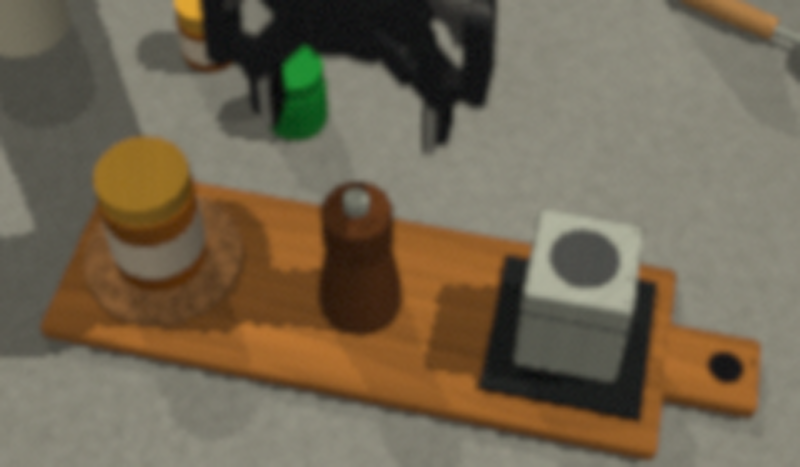

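The mill stands upright mid-board. Now the small amber jar (first picture (497,346)), not the green or blue one.

{"method": "carry_out", "body": {"moves": [[90,-12,10,0,0,0,0.4],[90,-40,33,0,0,0,0.4],[90,-75,62,0,0,0,0.4],[90,-110,91,0,0,0,0.4],[90,-145,120,5,0,0,0.4],[90,-175,145,15,0,0,0.4],[90,-190,157,25,0,0,0.4],[90,-193,160,40,0,0,0.4]]}}

```text
time: 19.85
ee_pos: [0.4338, -0.1026, 0.1599]
tcp_rot: [-3.141, 0.003, -0.003]
contact_force: [0.3, -0.0, -0.5]
width: 0.0769
```

{"method": "carry_out", "body": {"moves": [[90,0,0,0,0,0,0],[90,0,0,0,0,0,0]]}}

```text
time: 20.05
ee_pos: [0.436, -0.1014, 0.1597]
tcp_rot: [3.141, 0.001, 0.001]
contact_force: [0.5, 0.4, 0.2]
width: 0.0769
```

```bash
python3 go.py 437 -101 110 0;python3 - <<'E'
from h import *
s=read_camera('scene');crop(s,'s12',120,70,260,175)
E
```

```text
t 20.05 pos [ 436.  -101.4  159.7] xdir 0.03 zdir [ 0.001 -0.    -1.   ] F [0.5 0.4 0.2] w 76.9
shift [ 1.  -0.4 49.7] turn [ 0.02 -0.03  0.03]
```

View pics/s12.png

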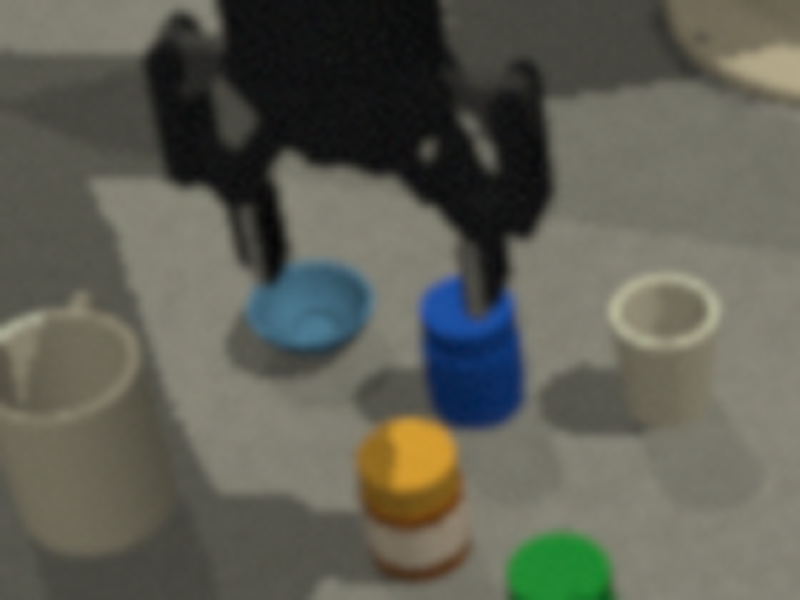

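{"method": "carry_out", "body": {"moves": [[90,0.8,-0.4,20,0,0,0],[90,0.8,-0.4,55,0,0,0],[90,0.8,-0.4,90,0,0,0],[90,0.8,-0.4,112,0,0,0],[90,0.8,-0.4,120,0,0,0],[90,0.8,-0.4,120,0,0,0]]}}

```text
time: 20.7
ee_pos: [0.4368, -0.1007, 0.0389]
tcp_rot: [3.141, 0.002, -0.002]
contact_force: [0.7, 0.7, 1.4]
width: 0.0769
```

{"method": "carry_out", "body": {"moves": [[60,0,0,0,0,0,0],[30,0,0,0,0,0,0],[30,0,0,0,0,0,0],[30,0,0,0,0,0,0],[30,0,0,0,0,0,0],[30,0,0,0,0,0,0],[30,0,0,0,0,0,0]], "newtons": 30}}

```text
time: 21.4
ee_pos: [0.4374, -0.1009, 0.0408]
tcp_rot: [-3.141, -0.001, -0.005]
contact_force: [-1.3, 0.9, 6.2]
width: 0.0428
```

```bash
python3 go.py 628 -70 200 0.5;python3 - <<'E'
from h import *
s=read_camera('scene');crop(s,'s13',120,70,260,175)
E
```

```text
t 21.4 pos [ 437.4 -100.9   40.8] xdir 0.04 zdir [ 0.003  0.    -1.   ] F [-1.3  0.9  6.2] w 42.8
shift [ 191.1  -30.8 -158.6] turn [-0.01 -0.19 -0.46]
```

View pics/s13.png

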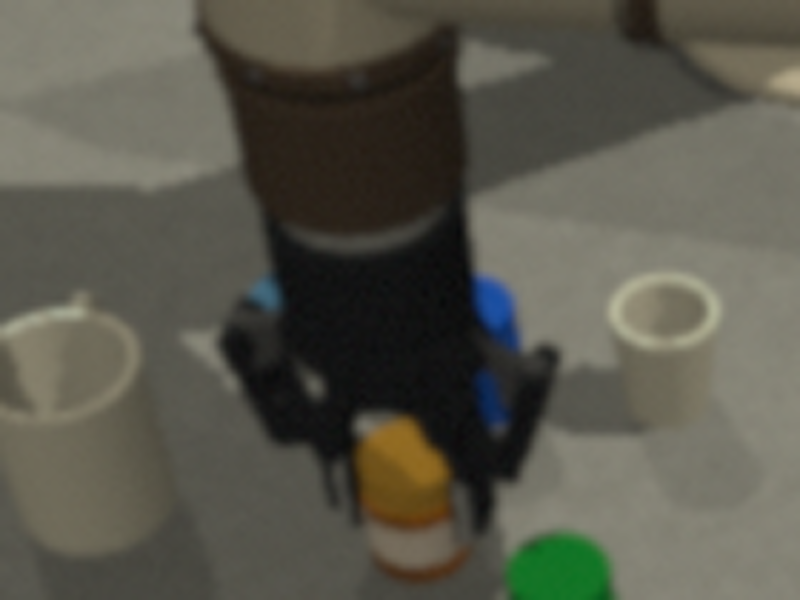

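{"method": "carry_out", "body": {"moves": [[30,0,0,-10,0,0,0],[30,0,0,-35,0,0,0],[30,0,0,-70,0,0,0],[30,0,0,-105,0,0,0],[30,0,0,-140,0,0,0],[30,0,0,-155,0,0,0],[30,0,0,-155,0,0,0]]}}

```text
time: 22.15
ee_pos: [0.4374, -0.101, 0.1974]
tcp_rot: [-3.141, -0.0, -0.011]
contact_force: [0.6, -0.3, -1.2]
width: 0.0428
```

```bash
python3 go.py 628 -70 196 0.5;python3 - <<'E'
from m import *
s=read_camera('scene');c=read_camera('top');crop(s,'s14',90,60,250,180);crop(c,'t14',160,105,360,250)
for n,k,p in (('top',c,None),('scene',s,None)):
    q=proj(k,[[.628,-.070,.106]])[0]; print(n,q)
    m=amber(k)
    h=cv2.cvtColor(k["color"],cv2.COLOR_RGB2HSV).astype(int)
    for v in (175,150,130):
        m=(abs(h[...,0]-18)<5)&(h[...,1]>130)&(h[...,2]>v)
        mm=mask_at(m,(int(round(q[0])),int(round(q[1]))))
        if mm is not None: print(v,cen(k,mm,.106))
E
```

```text
t 22.15 pos [ 437.4 -101.   197.4] xdir 0.02 zdir [ 0.007  0.001 -1.   ] F [ 0.6 -0.3 -1.2] w 42.8
shift [190.6 -30.9   2.8] turn [-0.04 -0.41 -0.48]
top [308.23194854 146.90279466]
175 (array([ 0.62832499, -0.06960359]), array([0.0544483, 0.0566797]))
150 (array([ 0.63179947, -0.07298558]), array([0.05466567, 0.07776849]))
130 (array([ 0.63143124, -0.0729842 ]), array([0.05621602, 0.07899503]))
scene [171.81013121 202.19433309]
175 (array([ 0.62640438, -0.07081302]), array([0.05379145, 0.05434759]))
150 (array([ 0.62705712, -0.06997202]), array([0.05533181, 0.05612888]))
130 (array([ 0.62754332, -0.0696204 ]), array([0.05561849, 0.05726229]))
```

View pics/s14.png

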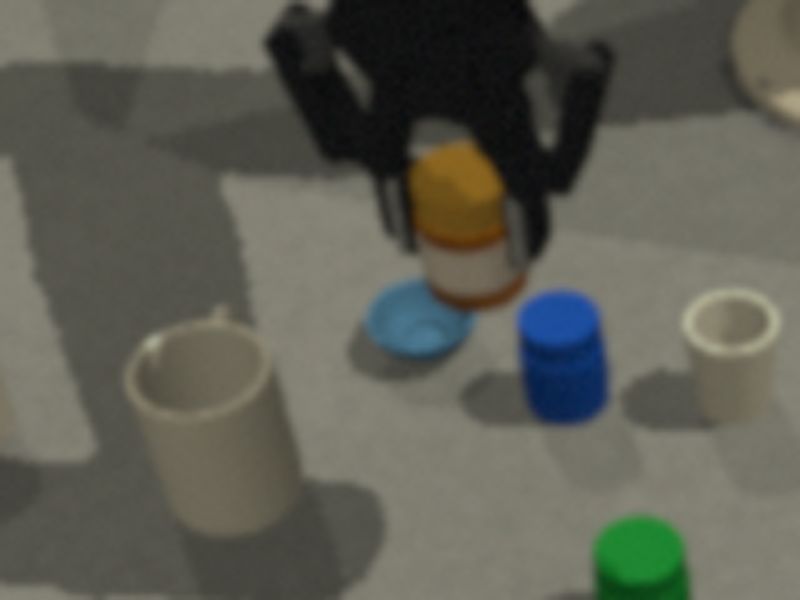

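View pics/t14.png

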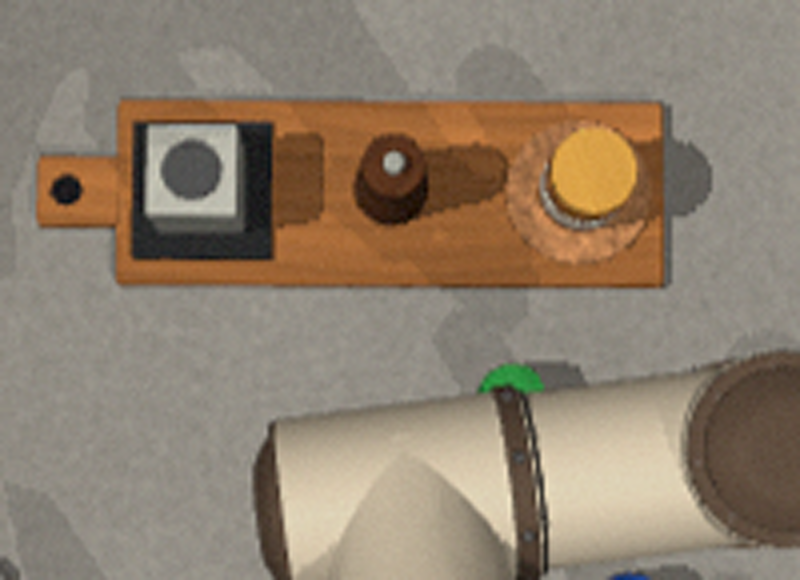

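The large jar's lid measures (628.3,-69.6), so the TCP target is about (628.8,-69.6).

{"method": "carry_out", "body": {"moves": [[30,10,-2,0,0,0,0],[30,32,-5,0,0,0,0],[30,60,-10,0,0,0,0],[30,90,-15,0,0,0,0],[30,120,-20,0,0,0,0],[30,148,-24.5,0,0,0,-0.4],[30,170,-28,0,0,0,-0.4],[30,183,-30,0,0,0,-0.4]]}}

```text
time: 23.05
ee_pos: [0.6209, -0.0706, 0.1914]
tcp_rot: [3.141, 0.012, -0.006]
contact_force: [-0.3, -0.4, -2.4]
width: 0.0431
```

{"method": "carry_out", "body": {"moves": [[30,6,-1,0,0,0,0],[30,8,-1.3,10,0,0,0],[30,8,-1.3,20,0,0,0],[30,8,-1.3,25,0,0,0],[30,8,-1.3,25,0,0,0],[30,8,-1.3,25,0,0,0]]}}

```text
time: 23.65
ee_pos: [0.627, -0.0698, 0.1694]
tcp_rot: [3.141, 0.011, 0.0]
contact_force: [-0.5, -0.1, -0.8]
width: 0.0432
```

```bash
python3 go.py 628.8 -69.6 152 0.5;python3 - <<'E'
from m import *
s=read_camera('scene');crop(s,'s15',120,120,240,230)
c=read_camera('top');crop(c,'t15',270,110,350,180)
E
```

```text
t 23.65 pos [627.  -69.8 169.4] xdir 0.41 zdir [ 0. -0. -1.] F [-0.5 -0.1 -0.8] w 43.2
shift [ 1.8 -0.2 17.4] turn [ 0.01 -0.   -0.09]
```

View pics/s15.png

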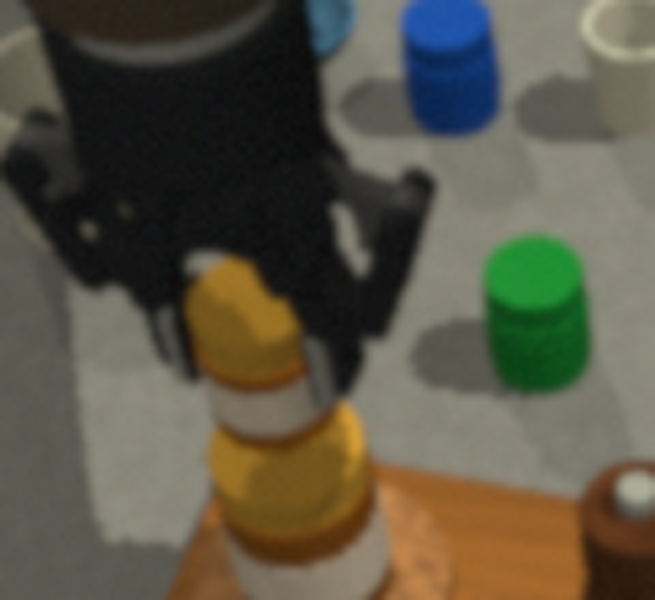

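View pics/t15.png

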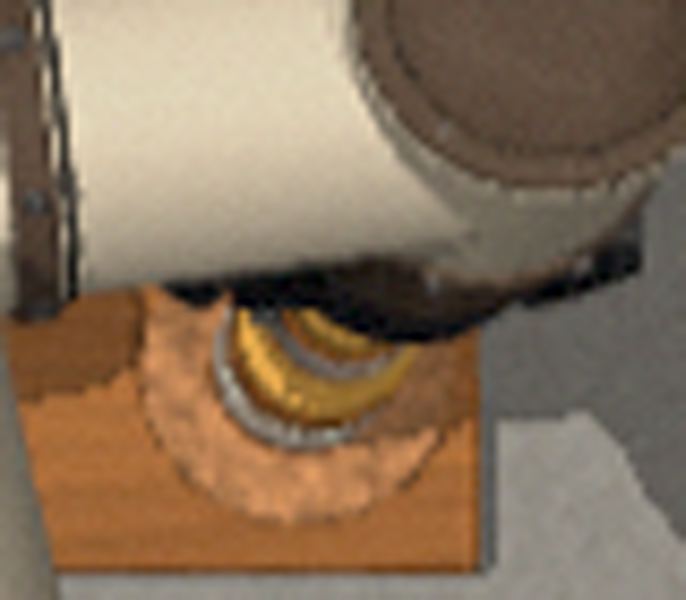

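The small jar hangs upright above the large lid. Lowering it the rest of the way.

{"method": "carry_out", "body": {"moves": [[30,1.7,-0.2,6,0,0,0],[30,1.7,-0.2,12,0,0,0],[30,1.7,-0.2,16,0,0,0],[30,1.7,-0.2,18,0,0,0],[30,1.7,-0.2,19,0,0,0],[30,1.7,-0.2,19,0,0,0],[30,1.7,-0.2,19,0,0,0]]}}

```text
time: 24.45
ee_pos: [0.6291, -0.0694, 0.1505]
tcp_rot: [3.142, 0.011, 0.001]
contact_force: [0.9, 0.0, -0.8]
width: 0.0426
```

```bash
python3 go.py 628.8 -69.6 147 0.5
```

```text
t 24.45 pos [629.1 -69.4 150.5] xdir 0.41 zdir [ 0. -0. -1.] F [ 0.9  0.  -0.8] w 42.6
shift [-0.3  0.2  3.5] turn [ 0.   -0.02 -0.09]
```

{"method": "carry_out", "body": {"moves": [[30,-0.3,0.2,1,0,0,0],[30,-0.3,0.2,2,0,0,0],[30,-0.3,0.2,3,0,0,0],[30,-0.3,0.2,3,0,0,0]]}}

```text
time: 24.85
ee_pos: [0.6286, -0.0696, 0.1471]
tcp_rot: [-3.142, -0.011, 0.0]
contact_force: [1.0, 0.4, -1.2]
width: 0.043
```

{"method": "carry_out", "body": {"moves": [[30,0,0,0.7,0,0,0],[30,0,0,1.2,0,0,0],[30,0,0,1.2,0,0,0]]}}

```text
time: 25.15
ee_pos: [0.6289, -0.0696, 0.1469]
tcp_rot: [3.141, 0.012, 0.001]
contact_force: [-1.7, -0.1, 3.4]
width: 0.0434
```

The small jar is in contact. Opening only moderately, then going straight up.

{"method": "carry_out", "body": {"moves": [[60,0,0,0,0,0,0],[85,0,0,0,0,0,0],[85,0,0,0,0,0,0],[85,0,0,-4,0,0,0],[85,0,0,-15,0,0,0],[85,0,0,-40,0,0,0],[85,0,0,-75,0,0,0],[85,0,0,-100,0,0,0]]}}

```text
time: 25.95
ee_pos: [0.6294, -0.0698, 0.2496]
tcp_rot: [3.141, 0.012, 0.006]
contact_force: [0.6, 0.1, 0.9]
width: 0.0724
```

```bash
python3 go.py 440 0 250 0.5;python3 - <<'E'
from m import *
s=read_camera('scene');crop(s,'s16',110,130,350,290)
E
```

```text
t 25.95 pos [629.4 -69.8 249.6] xdir 0.44 zdir [ 0.004 -0.    -1.   ] F [0.6 0.1 0.9] w 72.4
shift [-188.9  -71.2   -1.2] turn [ 0.03 -0.21 -0.06]
```

View pics/s16.png

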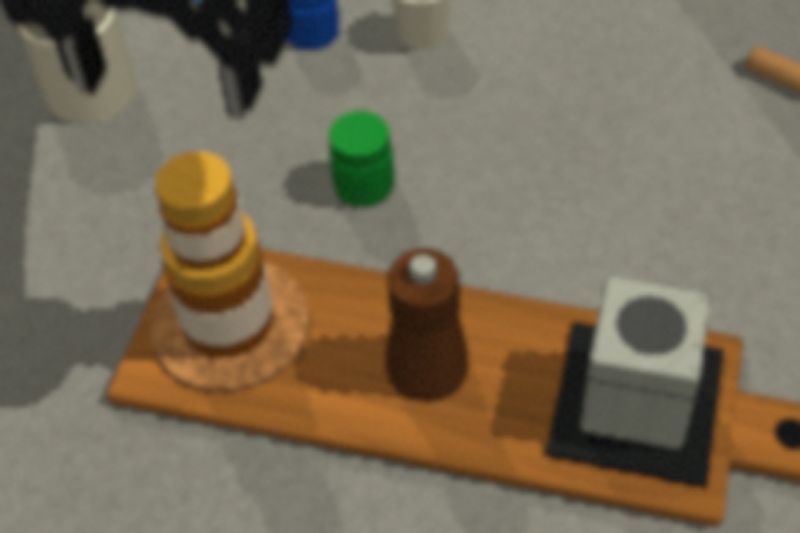

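The stack stands. Backing off to check everything from the top.

{"method": "carry_out", "body": {"moves": [[85,-15,-6,0,0,0,0],[85,-50,-20,0,0,0,0],[85,-90,-36,0,0,0,0],[85,-130,-52,0,0,0,0],[85,-165,-64,0,0,0,0],[85,-185,-71,0,0,0,0],[85,-185,-71,0,0,0,0]]}}

```text
time: 26.7
ee_pos: [0.4411, 0.0004, 0.2474]
tcp_rot: [-3.141, -0.014, -0.003]
contact_force: [0.5, -0.6, 0.9]
width: 0.0727
```

```bash
python3 - <<'E'
from m import *
c=read_camera('top');s=read_camera('scene');crop(c,'t17',160,105,360,250)
th=np.radians(.5);u=np.array([-np.sin(th),np.cos(th)]);B=np.array([.6266,.0601])
ck=np.r_[B-.13*u];sl=B+.13*u;print('cork',ck,'slate',sl)
for n,k in (('top',c),('scene',s)):
    h=cv2.cvtColor(k["color"],cv2.COLOR_RGB2HSV).astype(int)
    q=proj(k,[[ck[0],ck[1],.162]])[0]
    for v in (190,175,150):
        m=(abs(h[...,0]-18)<5)&(h[...,1]>130)&(h[...,2]>v)
        mm=mask_at(m,(int(round(q[0])),int(round(q[1]))))
        if mm is not None: print(n,v,cen(k,mm,.162))
x0,y0,k=210-25,150-25,16
crop(c,'tin17',185,125,235,162,16);crop(c,'mill17',235,125,285,162,16)
crop(c,'jars17',285,120,335,157,16)
pr=lambda P,x0,y0:((proj(c,[P])-[x0,y0]+.5)*16).round(0)
for dx,dy in ((.03,.03),(.03,-.03),(-.03,-.03),(-.03,.03)): print('tin pred',pr([sl[0]+dx,sl[1]+dy,.101],185,125))
print('nut pred',pr([*B,.123],235,125),'jar lid pred',pr([*ck,.162],285,120),'cork',pr([*ck,.021],285,120))
E
```

```text
cork [ 0.62773445 -0.06989505] slate [0.62546555 0.19009505]
top 190 (array([ 0.62919778, -0.06897785]), array([0.04034287, 0.04115103]))
top 175 (array([ 0.63070023, -0.07144485]), array([0.04005392, 0.05397043]))
top 150 (array([ 0.62592771, -0.0670656 ]), array([0.05269191, 0.07303532]))
scene 190 (array([ 0.62732406, -0.06981767]), array([0.03773864, 0.03782401]))
scene 175 (array([ 0.62742837, -0.06953091]), array([0.03891521, 0.04019263]))
scene 150 (array([ 0.62744103, -0.06948794]), array([0.04094703, 0.04298442]))
tin pred [[188. 179.]]
tin pred [[558. 183.]]
tin pred [[553. 549.]]
tin pred [[181. 546.]]
nut pred [[375. 341.]] jar lid pred [[423. 378.]] cork [[320. 525.]]
```

View pics/t17.png

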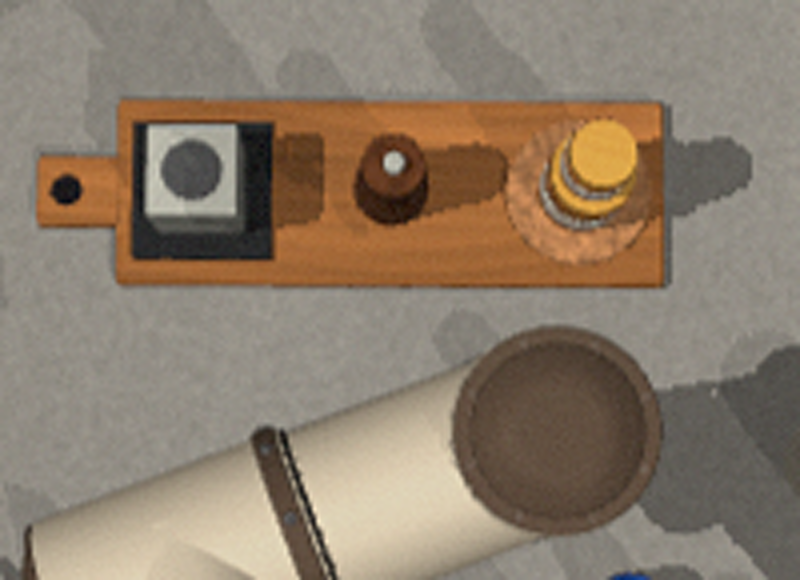

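View pics/tin17.png

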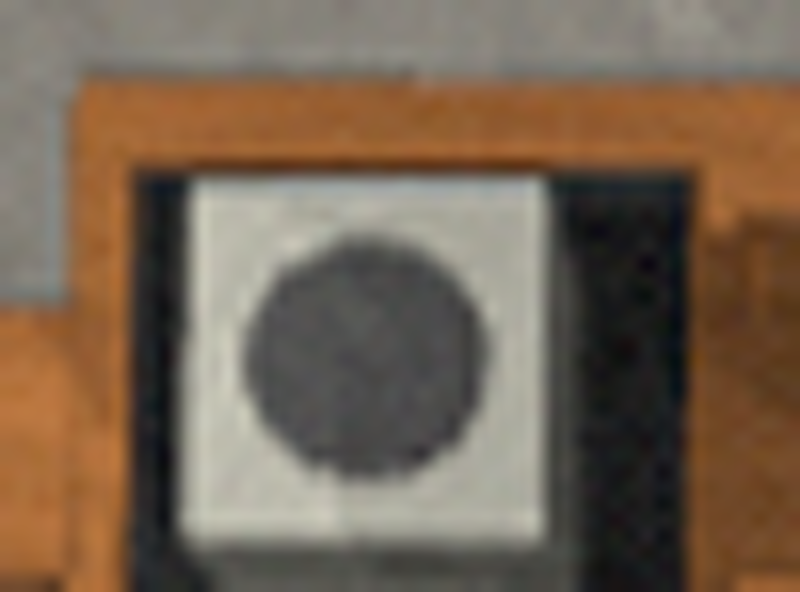

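View pics/mill17.png

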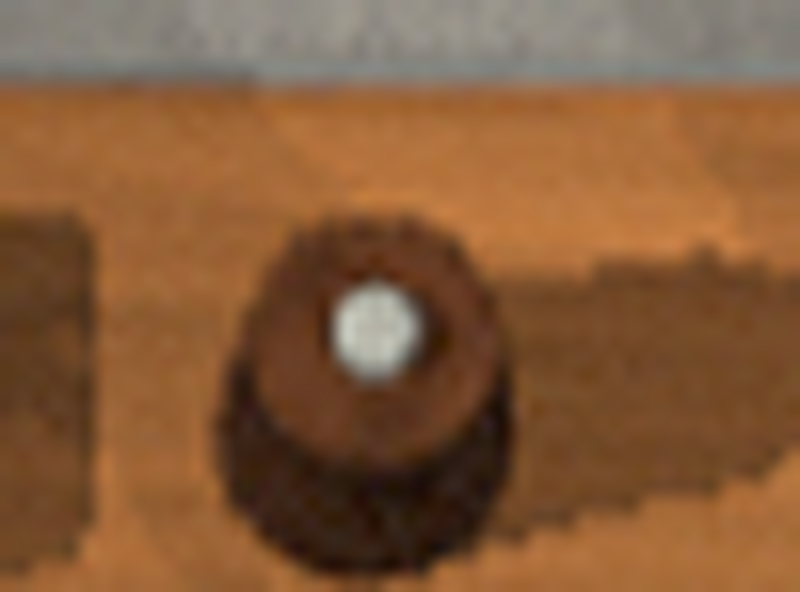

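View pics/jars17.png

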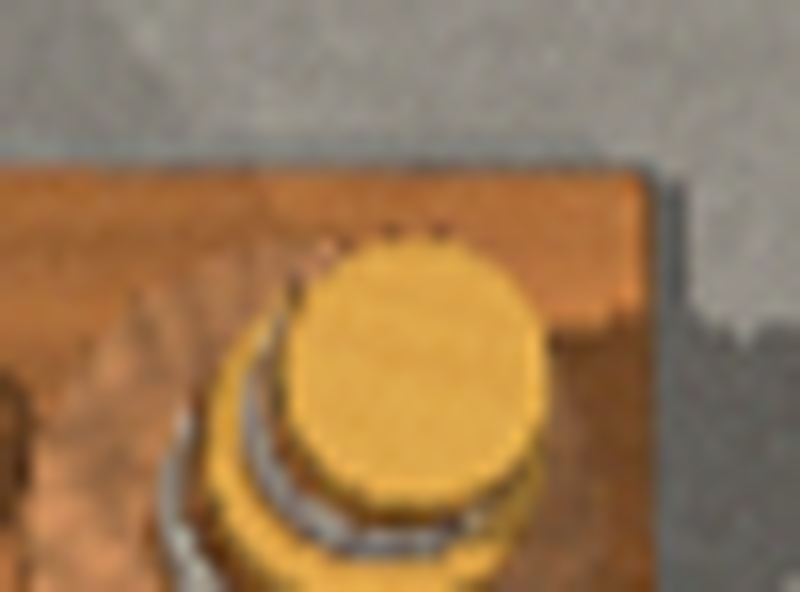

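From the top view:
- **Tin:** corners within 1 mm of the prediction.
- **Small lid:** (416,375) against a predicted (423,378), about 1 mm off.
- **Mill nut:** (375,330) against (375,341), about 1.6 mm off.

I'll check the mill's foot, the jug and the rest once more before handing in.

```bash
python3 - <<'E'
from m import *
c=read_camera('top');s=read_camera('scene')
a=np.linspace(0,2*np.pi,24,endpoint=False)
ring=lambda x,y,z,r:np.c_[x+r*np.cos(a),y+r*np.sin(a),np.full(24,z)]
X=np.vstack([ring(.6266,.0601,.015,.026),ring(.6277,-.0699,.021,.029),ring(.6266,.0601,.112,.021)])
crop(s,'s18',130,170,290,290,5,proj(s,X)); crop(s,'s19',60,90,420,290)
E
```

```text
(no output)
```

View pics/s18.png

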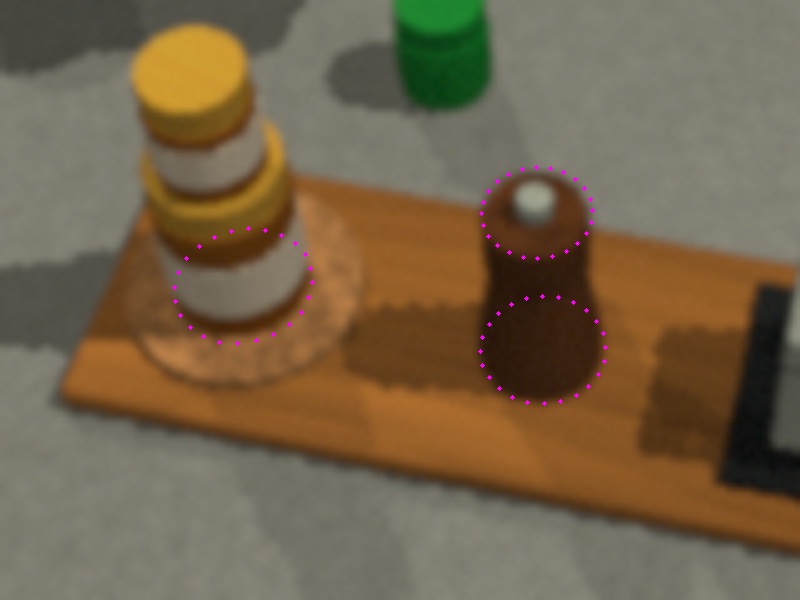

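View pics/s19.png

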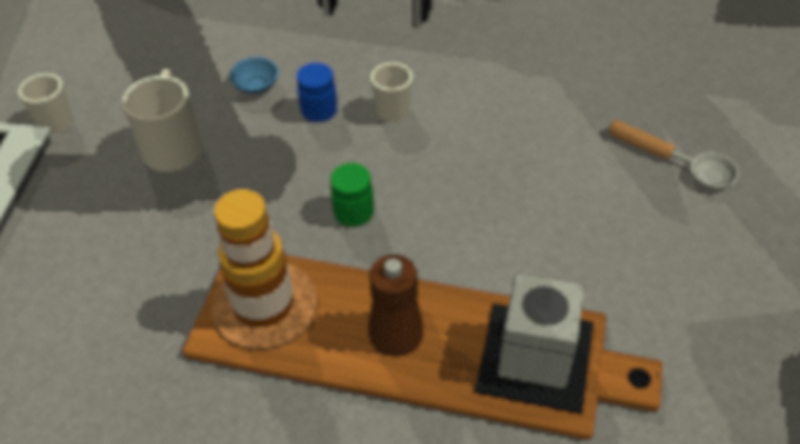

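```bash
python3 - <<'E'
from m import *
s=read_camera('scene')
a=np.linspace(0,2*np.pi,40,endpoint=False)
ring=lambda x,y,z,r:np.c_[x+r*np.cos(a),y+r*np.sin(a),np.full(40,z)]
X=np.vstack([ring(.6277,-.0699,z,r) for z,r in((.021,.05),(.021,.029),(.106,.028),(.162,.021))])
crop(s,'s20',145,165,225,250,7,proj(s,X))
crop(s,'s21',145,165,225,250,7)
E
```

```text
(no output)
```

View pics/s20.png

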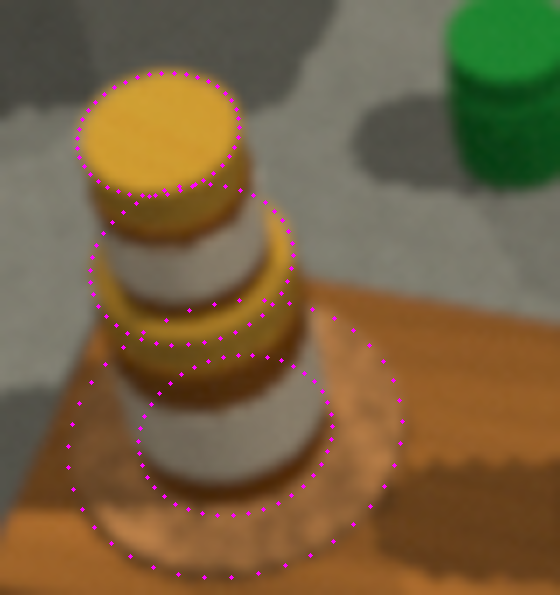

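View pics/s21.png

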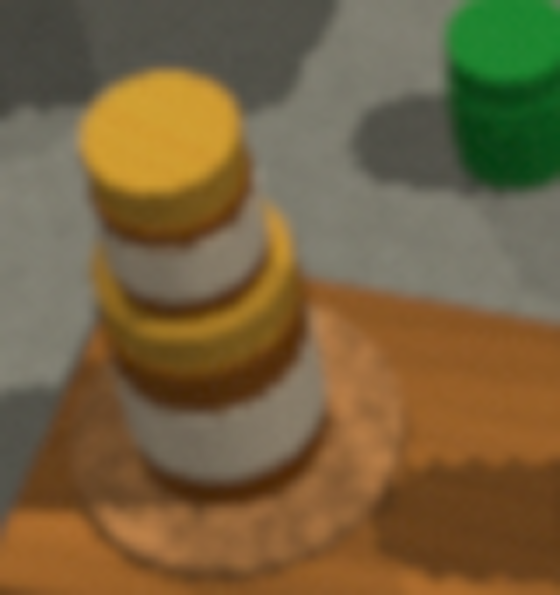

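Both lids and the cork match the predicted rings to within a pixel. The jar's base reads about 2 px short at the lower rim, probably its rounded dark edge. The jug and look-alikes have not moved. Handing in.

```bash
python3 - <<'E'
from plant import job,ctrl
print(job.job_done(), ctrl.observe()["time"])
E
```

```text
the job is handed in; nothing more can be done
the job is handed in; nothing more can be done
```

The breakfast things are set out on the board as asked, and I handed the job in at about 27 s of the 112 s allowed. I placed the large honey jar on the cork, then the tin square on the slate, the mill on bare wood between them, and last the small amber jar on the large one. The jug and the look-alikes were not touched.

**Last checks:**
- **Camera views:** the pictures showed everything upright, with the gripper clear.
- **Tin and jar lids:** measured within about 1–1.5 mm of their targets.
- **Mill:** the steel nut read about 1.6 mm towards +x in the top view, while its foot and head matched the target in the scene view.
- **Large jar's base:** one disagreement. Its lower rim looked about 2 px short of the predicted ring in the scene view. I put that down to a rounded dark edge, since both lids and the cork lined up, but I did not confirm it.

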